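# Refill a planter with pebbles while its feed valve is shut

### The arm

A 7-joint arm with a two-finger parallel gripper is mounted at the origin on the work surface. World frame = base frame: x ahead of the robot, y to its left, z up, the work surface at z = 0. Lengths are in m, angles in rad, forces in N, time in s.
With the tool pointing down it reaches from about 0.4 to 0.85 m from the base axis. Payload 4.5 kg.
Tool frame: the origin (TCP) lies at the very end of the fingers, on their centre line; the grasp point (between the pads) lies 19 mm behind it; z points along the fingers, y is the line along which they close (so a half turn about z gives the same grasp; the last joint's range is limited). The gripper opens to 88 mm and grips with 3 to 60 N. Pads are 18 mm wide; open, the fingers measure 123 mm over their backs; the gripper's body (75 mm by 187 mm) begins 45 mm behind the grasp point.
Start: joints at [-1.163, 0.689, -0.195, 1.565, 0.157, 0.902, -0.215], TCP at [0.228, 0.582, 0.239] pointing down, gripper open.
Joint ranges: [-3.01, 3.01], [-0.46, 2.08], [-1.47, 1.51], [0.13, 2.56], [-1, 4.14], [0.04, 2.09], [-2.66, 2.66]. Speed limits (rad/s): [2.57, 2.57, 3.14, 3.14, 3.14, 3.14, 3.14].

### API

Orientations are given as a unit quaternion [x, y, z, w].
In Python, from plant import r, optics gives the robot as it stands.
- The arm moves only by the tool servo_tool, never from a script. Its arguments are lists of equal length, an entry for each row: "translation": the shift along the tool's x, y, z in m, a list of three; "turn": the turn, a rotation vector about the tool's x, y, z in rad, a list of three. In form: {"translation": [[dx, dy, dz], ...], "turn": [[rx, ry, rz], ...]}. A call has 1 to 10 rows; each row shifts and turns the commanded pose from where the row before left it, along the tool's axes as they then stand; what a row does not reach is not made up. A row lasts 1/8 s, in which the tool goes at most 62.5 mm and 10.7 degrees, less where a joint would pass 70% of its speed; a pose out of reach is approached as far as the arm can. A call is refused whole if a number of a shift passes 0.0625 or a number of a turn 0.188, either way. A call with a gripper value outside its range is refused whole. "grip" is the opening, from 0 (shut) to 1 (fully open), set as the call begins (left out, the last holds). The fingers move at their own pace and stop on an object; "grip_force" is the grip in N (left out, the last holds). Time passes only in rows, so rows that do not move let the fingers close. It gives the time, the measured TCP pose, the force, the opening and the grip force at its end, in the units of the state.
- r.get_state(): the state, without advancing time (a new reading comes with each control period).
- optics.snapshot(name): name is "scene" or "top"; returns a dict with "img" (400x640x3 uint8, red, green, blue), "z_map" (400x640 float32, m along the optical axis (not along the pixel's ray), 0 where there is no reading), "mtx" (3x3 intrinsics, pixels), "R" (3x3) and "t" (3): a world point X has camera coordinates R X + t. Camera axes: x right, y down, z forward; pixel columns grow to the right and rows downward; lengths in m; the calibration is good to about 2 mm. A picture is of the moment at which its call begins.
- r.finish_job(): hands the job in; it is judged then, once.
The state is a dict: "clock": time; "q": joint angles; "qd": joint speeds; "joint_torque": joint torques, N m; "tool_pos": TCP position; "eef_rot": TCP orientation; "contact_force": force on the tool from outside, world axes, zero at the start; "moment": the same for the moment, N m; "opening": opening from 0.0 (shut) to 1.0 (fully open); "finger_force": force on a finger pad.
Only numpy, scipy, OpenCV 4.12 (cv2) and the standard library are available. Lean on these libraries where they do the work, as an engineer would, in place of code of your own. Each camera call takes 0.05 s, during which the arm holds its last target. There are 200 camera calls.

### The job

Turn the feed valve's handwheel until the pointer on its rim stands at the shut mark (the single stud); then, with the scoop and without touching the pebbles with the fingers, move every pebble from the tidy tray into the round planter, and after that put the planter's lid on, seated flat. Keep the valve shut until the lid is on, then turn the wheel to the run mark (the pair of studs); leave the scoop lying flat on the middle of its cork mat, and do not push the other things on the bench about.

Things in the scene. Friction and masses are not known exactly. Their poses are not given: they have to be found in the camera images.
- valve: White fixed valve block, 130 x 100 x 50 mm, with a white round scale plate of radius 82 mm on top (its top at height 56 mm). Origin: centre of its underside, on the wheel's axis (vertical). Its +x axis points roughly away from the robot; the two marks stand on that far side, 0.6 rad either side of its +x.
- wheel_grip (a point): Point on the axis of the black handwheel (outer radius 56 mm, rim top 84 mm high), 100 mm above the bench, in the middle of a raised cross bar 62 mm long, 14 mm thick, from height 82 to 116 mm. Its x axis runs along the bar, to the pointer. The wheel turns about the vertical with light friction (0.12 N m), stays where left, stops 1.3 rad either side of the block's +x.
- wheel_pointer (a point): Tip of the small aluminium pointer fin on the wheel's far rim, 68 mm from the axis, 74 mm above the bench, in line with the cross bar.
- mark_shut (a point): Where the pointer's tip stands when the valve is shut: 68 mm from the axis, directly inside the single dark stud (9 mm thick, 22 mm tall) on the scale plate. It lies clockwise (seen from above) of the block's +x. Same height as the pointer.
- mark_run (a point): Where the pointer's tip stands when the valve runs: 68 mm from the axis, directly inside the middle of the pair of dark studs (14 mm apart) on the scale plate, anticlockwise of the block's +x.
- planter: Fixed round white planter, open on top, 150 mm across and 70 mm high at the rim, wall 5 mm (mouth radius 70 mm, inner floor radius about 61 mm), inner floor 5 mm high. Origin: centre of its underside.
- lid: Loose white round lid, 180 g: disc of radius 77 mm, 5 mm thick, over a plug of radius 58 mm, 8 mm deep, with a black upright round knob (30 mm across, 13 to 49 mm above the origin) on its centre. Origin: centre of the plug's underside. Starts on the bench. On the planter the plug goes into the mouth and the disc rests on the rim, origin 62 mm above the bench.
- tray: Fixed grey tidy tray, 250 (x) x 96 (y) mm, floor and walls 4 mm thick, walls 60 mm high on both sides and 80 mm at its -x end (nearest the robot), where the inside slopes up at 55 degrees from the floor (foot of the slope at x = -89 mm); its +x end is open, no wall. Origin: centre of its underside. The pebbles lie on its floor, near the slope.
- pebble0: Polished, slippery river pebble, light brown, about 28 x 26 mm, 22 g, may roll. Origin: about its middle. May be absent.
- pebble1: Polished, slippery river pebble, light brown, about 28 x 26 mm, 22 g, may roll. Origin: about its middle. May be absent.
- pebble2: Polished, slippery river pebble, light brown, about 28 x 26 mm, 22 g, may roll. Origin: about its middle. May be absent.
- pebble3: Polished, slippery river pebble, light brown, about 28 x 26 mm, 22 g, may roll. Origin: about its middle. May be absent.
- pebble4: Polished, slippery river pebble, light brown, about 28 x 26 mm, 22 g, may roll. Origin: about its middle. May be absent.
- pebble5: Polished, slippery river pebble, light brown, about 28 x 26 mm, 22 g, may roll. Origin: about its middle. May be absent.
- mat: Fixed thin cork mat, 150 x 120 x 3 mm, the scoop's place. Origin: centre of its underside.
- scoop: Loose aluminium scoop, 130 g: floor 110 (x) x 74 (y) x 2 mm, side walls 34 mm and back wall 45 mm high, open at its nose, the -x end (lip 55 mm ahead of the origin). An upright paddle grip 44 (x) x 14 (y) mm, from 70 to 120 mm above the underside, stands on a stem over the back wall. Origin: centre of the underside. Starts on its mat, nose roughly to the robot.
- scoop_grip (a point): Middle of the scoop's paddle grip: 40 mm behind (+x of) the scoop's origin and 96 mm above its underside. Pinch the 14 mm thickness, along the scoop's y.
- dropper: Bystander: small bottle, 38 mm across, 100 mm tall. Origin: underside.
- netcup: Bystander: black cup, 60 mm across, 60 mm tall. Origin: underside.
- plug: Bystander: white power adapter lying pins up, 55 x 50 x 63 mm. Origin: underside.
Things that resemble listed ones, but are neither listed nor needed, are in the scene too. Leave any pink look-alike of the lid alone.

How it is judged:
On the way, in this order (a step that is already met when the one before it is completed fails the run):
1. the pointer stands at the shut mark (horizontal distance between wheel_pointer and mark_shut below 0.008 m), for 0.3 s.
2. every pebble is in the planter, the valve still shut (horizontal distance between wheel_pointer and mark_shut below 0.008 m and horizontal distance between each of pebble0, pebble1, pebble2, pebble3, pebble4, pebble5 and planter below 0.07 m and height (world z) of each of pebble0, pebble1, pebble2, pebble3, pebble4, pebble5 below 0.062 m), for 0.3 s.
3. the lid is seated on the planter, the valve still shut (horizontal distance between wheel_pointer and mark_shut below 0.008 m and horizontal distance between lid and planter below 0.016 m and height (world z) of lid between 0.055 and 0.067 m and angle between lid's own z axis and vertical below 0.06 rad), for 0.3 s.
At the end, for the whole second after the job is handed in: The pointer is within 8 mm of the run mark; every pebble lies in the planter (within 70 mm of its axis, below 62 mm); the lid sits flat on the planter, centred within 16 mm; the scoop lies flat on its mat, its origin within 45 mm of the mat's centre; all is at rest (horizontal distance between wheel_pointer and mark_run below 0.008 m and horizontal distance between each of pebble0, pebble1, pebble2, pebble3, pebble4, pebble5 and planter below 0.07 m and height (world z) of each of pebble0, pebble1, pebble2, pebble3, pebble4, pebble5 below 0.062 m and horizontal distance between lid and planter below 0.016 m and height (world z) of lid between 0.055 and 0.067 m and angle between lid's own z axis and vertical below 0.06 rad and horizontal distance between scoop and mat below 0.045 m and angle between scoop's own z axis and vertical below 0.1 rad and height (world z) of scoop below 0.008 m and linear speed of each of lid, scoop below 0.02 m/s); the robot touches nothing.
It fails at once if a bystander was pushed more than 40 mm or tipped over (distance of any of dropper, netcup, plug from where it was at the start of the episode above 0.04 m or angle between any of dropper, netcup, plug's own z axis and vertical above 0.6 rad).
It fails at once if the fingers touched a pebble (contact force between the fingers and pebble0 above 1 N or contact force between the fingers and pebble1 above 1 N or contact force between the fingers and pebble2 above 1 N or contact force between the fingers and pebble3 above 1 N or contact force between the fingers and pebble4 above 1 N or contact force between the fingers and pebble5 above 1 N).
Of pebble0, pebble1, pebble2, pebble3, pebble4, pebble5 only 3 to 5 are there at a start; the rules pass over those that are not, and their reading is None.
At some moment in a run one of scoop, lid may be knocked a few centimetres aside while the robot is not near it.
It also fails if it takes over 210 s, if anything falls off the work surface, if the arm or the gripper's body presses on something with over 40 N, if the wrist force passes 120 N, or if a joint passes its speed limit or range.

## Working session

There is one attempt and no reset: what is moved stays moved. The work goes in short steps, Python scripts to look and compute and a tool call to move; the robot and the scene stay as the last step left them, time stands still between calls to the robot, and variables do not carry over. Pictures are saved under pics/ and viewed, at most 14 in all, crops included, and the job is handed in when it is done.

Besides the shell and the picture viewer there is one more tool, called after "Call:" as name(argument=value, ...) on one line, values as JSON. servo_tool: Moves the arm, as the interface text tells. Its arguments: {"type":"object","properties":{"translation":{"type":"array"},"turn":{"type":"array"},"grip":{"type":"number"},"grip_force":{"type":"number"}},"required":["translation","turn"]}

```bash
ls; mkdir -p pics
python3 - <<'E'
from plant import r, optics
import cv2,numpy as np
print(r.get_state())
for n in("scene","top"):
    s=optics.snapshot(n); np.savez(f"{n}0.npz",**s)
    cv2.imwrite(f"pics/{n}0.png",s["img"][:,:,::-1]); print(n,s["mtx"],s["R"],s["t"],-s["R"].T@s["t"])
E
```

```text
pics
{'clock': 0.0, 'q': array([-1.16319136,  0.68997147, -0.19453266,  1.56635141,  0.1572962 ,
        0.9024845 , -0.21506212]), 'qd': array([ 0.00031693,  0.00131499, -0.00042122,  0.00189371, -0.00070098,
       -0.000518  ,  0.00020097]), 'joint_torque': array([ 7.36902712e-04, -5.27553678e+01, -1.26685560e+00, -1.53424805e+01,
       -5.26647794e-02,  6.56817545e-03,  1.80722836e-04]), 'tool_pos': array([0.22802938, 0.58123706, 0.23791634]), 'eef_rot': array([ 1.85749698e-01,  9.82596672e-01, -9.04347898e-04, -1.11291693e-04]), 'contact_force': array([ 0.16051071, -0.24700341,  0.24325416]), 'moment': array([ 0.02859081, -0.01155143, -0.04123185]), 'finger_force': 0.0, 'opening': 1.0049582000616155}
scene [[395.30521966   0.         314.43804556]
 [  0.         395.30521966 194.01426766]
 [  0.           0.           1.        ]] [[-0.23343897  0.972316   -0.01038437]
 [ 0.68417418  0.15665295 -0.71229597]
 [-0.69095003 -0.17338236 -0.70180241]] [ 0.11959272 -0.29004094  1.68402194] [1.38993113 0.22113354 0.97649756]
top [[360.9724283    0.         321.87195781]
 [  0.         360.9724283  196.82152745]
 [  0.           0.           1.        ]] [[-0.01209612 -0.99982154 -0.01451134]
 [-0.98250054  0.01458163 -0.1856881 ]
 [ 0.18586656  0.01201129 -0.98250158]] [0.0081485  0.51676511 1.0243762 ] [ 0.31742328 -0.01169232  1.10252661]
```

View pics/scene0.png

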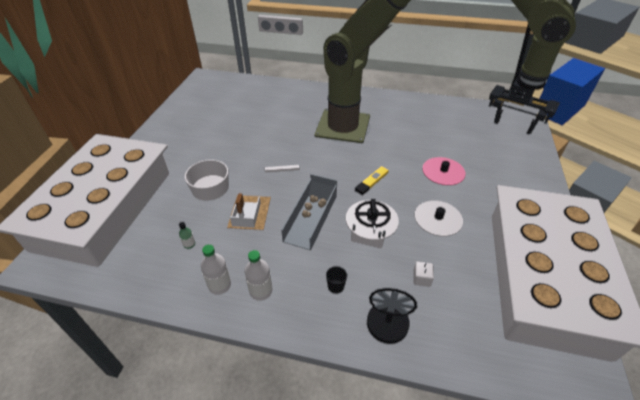

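View pics/top0.png

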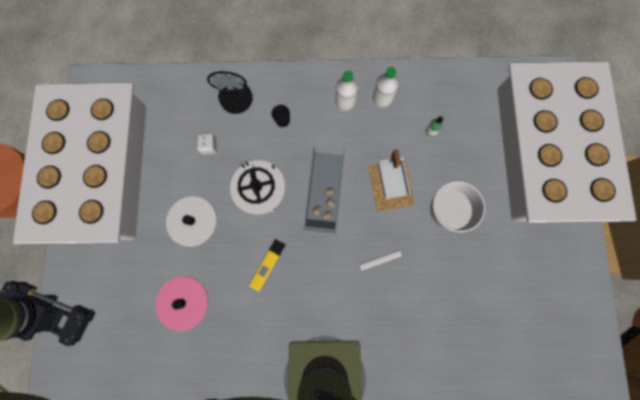

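The scene shows:
- **Valve:** white plate with a black wheel at top (257,186), scene (372,218). The look-alike is the free-standing black wheel at top (230,92).
- **Lid:** white at top (190,221). The pink look-alike is at (181,303).
- **Planter:** top (458,206). The netcup at (281,116) is not it.
- **Scoop:** on its mat at top (393,180). The white bar at (380,261) and the yellow tool are not needed.
- **Tray:** top (325,190), with the pebbles near (325,203).

Next I'll check these in one close crop.

```bash
cat > h.py <<'E'
import numpy as np, cv2, os
from plant import r, optics
from scipy.spatial.transform import Rotation as Rn
def snap(n,save=None):
    s=optics.snapshot(n)
    if save: np.savez(save,**s)
    return s
def plane(s,uv,z):
    "cast pixel rays onto height z"
    uv=np.atleast_2d(np.asarray(uv,float)); c=-s["R"].T@s["t"]
    d=np.c_[uv,np.ones(len(uv))]@np.linalg.inv(s["mtx"]).T@s["R"]
    return c+d*((z-c[2])/d[:,2])[:,None]
def cloud(s):
    h,w=s["z_map"].shape; u,v=np.meshgrid(np.arange(w),np.arange(h)); z=s["z_map"]
    p=np.stack([u,v,np.ones_like(u)],-1)@np.linalg.inv(s["mtx"]).T*z[...,None]
    X=(p-s["t"])@s["R"]; X[z==0]=np.nan; return X
def pix(s,X):
    p=(np.atleast_2d(X)@s["R"].T+s["t"])@s["mtx"].T; return p[:,:2]/p[:,2:]
def crop(s,x0,y0,x1,y1,k,f):
    cv2.imwrite(f,cv2.resize(s["img"][y0:y1,x0:x1,::-1],None,fx=k,fy=k,interpolation=cv2.INTER_CUBIC))
E
python3 - <<'E'
from h import *
s=dict(np.load("top0.npz")); g=dict(np.load("scene0.npz"))
a=cv2.resize(s["img"][135:245,150:490],None,fx=2.35,fy=2.35,interpolation=cv2.INTER_CUBIC)
b=cv2.resize(g["img"][155:265,180:470],(a.shape[1],round(a.shape[1]*110/290)),interpolation=cv2.INTER_CUBIC)
cv2.imwrite("pics/c1.png",np.vstack([a,b])[:,:,::-1]); print(a.shape,b.shape)
X=cloud(s)
for n,(u,v) in dict(valveplate=(238,200),lid=(175,225),planterfloor=(458,206),scoopfl=(394,178),traysl=(322,175),mat=(382,200),table=(430,300)).items(): print(n,X[v,u].round(3))
E
```

```text
(258, 799, 3) (303, 799, 3)
valveplate [0.51  0.249 0.055]
lid [0.443 0.449 0.016]
planterfloor [ 0.49  -0.415  0.004]
scoopfl [ 0.582 -0.224  0.004]
traysl [0.595 0.    0.005]
mat [ 0.513 -0.184  0.002]
table [ 0.213 -0.313 -0.002]
```

View pics/c1.png

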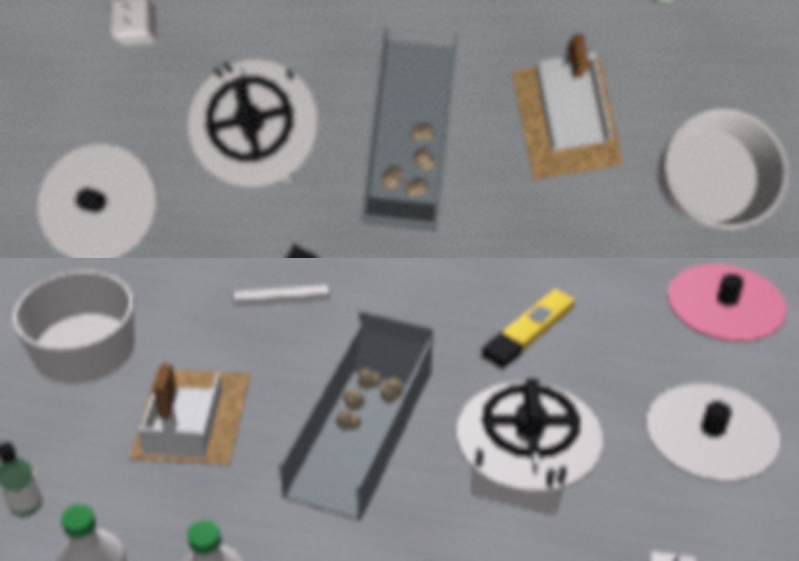

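The crop confirms the choices: the white lid, the wheel on the white plate, and the scoop with its brown paddle. Four pebbles show near the slope, at top px about (317,211), (327,214), (330,203) and (329,191). The single stud is at about (273,166), the pair at about (244,164), and the pointer sits between them.

```bash
cat > meas.py <<'E'
from h import *
def circ(P):
    A=np.c_[2*P[:,:2],np.ones(len(P))]; b=(P[:,:2]**2).sum(1); x=np.linalg.lstsq(A,b,rcond=None)[0]
    return x[:2],np.sqrt(x[2]+x[0]**2+x[1]**2)
def big(m,seed=None):
    n,l,st,c=cv2.connectedComponentsWithStats(m.astype(np.uint8))
    k=l[seed[1],seed[0]] if seed else 1+st[1:,4].argmax()
    return l==k
def edge(m):
    c=max(cv2.findContours(m.astype(np.uint8),cv2.RETR_EXTERNAL,cv2.CHAIN_APPROX_NONE)[0],key=len)[:,0]
    return c
E
python3 - <<'E'
from meas import *
for nm in("top","scene"):
    s=dict(np.load(nm+"0.npz")); X=cloud(s); hsv=cv2.cvtColor(s["img"],cv2.COLOR_RGB2HSV).astype(int)
    x,y,z=X[...,0],X[...,1],X[...,2]
    near=lambda c,rad: np.hypot(x-c[0],y-c[1])<rad
    white=(hsv[...,1]<40)&(hsv[...,2]>140)
    print(nm)
    # valve plate
    m=near((.54,.19),.11)&(z>.045)
    e=plane(s,edge(big(m)),.056); c,R=circ(e); k=abs(np.hypot(*(e[:,:2]-c).T)-R)<.004; c,R=circ(e[k]); print("valve",c,R)
    bar=big(near((.55,.19),.06)&(z>.1)&(z<.125)); 
    P=X[bar]; 
    e=plane(s,np.argwhere(bar)[:,::-1],.116)[:,:2]; w,V=np.linalg.eigh(np.cov(e.T)); print("bar",e.mean(0),V[:,1],np.sqrt(w)*3.46,np.median(P[:,2]))
    dark=(hsv[...,2]<90)&near(c,.095)&~near(c,.066)&(z>.04)
    n,l,st,cc=cv2.connectedComponentsWithStats(dark.astype(np.uint8))
    for i in range(1,n):
        if st[i,4]>3:
            q=plane(s,[cc[i]],.067)[0]; d=q[:2]-c; print(" stud?",cc[i],st[i,4],np.hypot(*d),np.degrees(np.arctan2(d[1],d[0])))
    for n_,c0,zz in(("lid",(.45,.40),.013),("planter",(.49,-.40),.07)):
        m=(near(c0,.13)&(z>.006)&(z<.02)&white) if n_=="lid" else near(c0,.12)&(z>.055)
        e=plane(s,edge(cv2.morphologyEx(m.astype(np.uint8),cv2.MORPH_CLOSE,np.ones((5,5)))),zz); c,R=circ(e);k=abs(np.hypot(*(e[:,:2]-c).T)-R)<.004; print(n_,c,R,circ(e[k]),k.mean())
    m=near((.45,.40),.09)&(z>.035); print("knob",np.median(X[m],0),m.sum())
    peb=(hsv[...,0]<25)&(hsv[...,1]>40)&near((.55,0),.16)&(abs(y)<.06)
    n,l,st,cc=cv2.connectedComponentsWithStats(peb.astype(np.uint8))
    for i in range(1,n): 
        if st[i,4]>8: print(" peb",cc[i],st[i,4],plane(s,[cc[i]],.015)[0].round(3))
    # tray
    m=big((abs(y)<.12)&(z>.05)&near((.55,0),.2)); print("traywall",m.sum(), X[m][:,2].max(), cv2.minAreaRect(plane(s,edge(m),.06)[:,:2].astype(np.float32)))
    cork=(hsv[...,0]<22)&(hsv[...,1]>80)&(z<.008)&near((.56,-.22),.14)
    print("mat",cv2.minAreaRect(plane(s,edge(big(cork)),.003)[:,:2].astype(np.float32)),X[cork][:,:2].min(0),X[cork][:,:2].max(0))
    m=big(near((.6,-.22),.1)&(z>.08)&(z<.13)); P=X[m]; print("paddle",P.mean(0),P.min(0),P.max(0)); w,V=np.linalg.eigh(np.cov(P[P[:,2]>.11][:,:2].T)); print(V[:,1],np.sqrt(w)*3.46,P[P[:,2]>.11].mean(0))
    m=near((.57,-.22),.12)&white&(z<.012); print("scoopfloor",cv2.minAreaRect(plane(s,edge(big(m)),.002)[:,:2].astype(np.float32)))
    for n_,c0 in(("adapter",(.63,.32)),("dropper",(.66,-.35)),("netcup",(.72,.11))):
        m=near(c0,.09)&(z>.02); print(n_,X[m].min(0).round(3),X[m].max(0).round(3))
E
```

```text
top
valve [0.55011027 0.19415294] 0.08082855164281041
bar [0.54790802 0.19250491] [-0.97295702 -0.23098624] [0.01584106 0.06382864] 0.11493051567061113
lid [0.45655656 0.40341759] 0.07563048513008575 (array([0.45655656, 0.40341759]), np.float64(0.07563048513008575)) 1.0
planter [ 0.48090806 -0.39107358] 0.07367035283601463 (array([ 0.48090806, -0.39107358]), np.float64(0.07367035283601463)) 1.0
knob [0.45591594 0.40134535 0.04818   ] 91
 peb [329.2        191.02222222] 45 [ 0.541 -0.021  0.015]
 peb [330.31372549 202.58823529] 51 [ 0.505 -0.024  0.015]
 peb [316.55555556 210.48148148] 54 [0.481 0.018 0.015]
 peb [326.86046512 214.58139535] 43 [ 0.468 -0.013  0.015]
traywall 316 0.08327840266233326 ((0.542034387588501, -0.00436757504940033), (0.09585095196962357, 0.25017526745796204), 82.90535736083984)
mat ((0.5612485408782959, -0.2130044400691986), (0.14641226828098297, 0.11652178317308426), 8.910091400146484) [ 0.48182049 -0.27997444] [ 0.62838461 -0.1471728 ]
paddle [ 0.6141444  -0.20930444  0.11225656] [ 0.5944951  -0.22105713  0.08147197] [ 0.63812103 -0.20172904  0.12658739]
[-
[... 1297 characters left out ...]
(0.10564963519573212, 0.2788682281970978), 84.7682113647461)
mat ((0.5542977452278137, -0.17126993834972382), (0.1428779661655426, 0.03263325244188309), 10.71094036102295) [ 0.48044342 -0.2822778 ] [ 0.64345702 -0.14722406]
paddle [ 0.6230651  -0.2090112   0.10751117] [ 0.59575628 -0.22071974  0.08073542] [ 0.64322614 -0.20206357  0.12630711]
[-0.99084599 -0.13499715] [0.01451406 0.04806619] [ 0.62123663 -0.21023847  0.11916324]
scoopfloor ((0.5736445188522339, -0.21915364265441895), (0.24040454626083374, 0.23726847767829895), 16.84783363342285)
adapter [0.559 0.231 0.02 ] [0.716 0.383 0.078]
dropper [ 0.723 -0.364  0.021] [ 0.749 -0.329  0.102]
netcup [0.751 0.097 0.02 ] [0.809 0.155 0.063]
```

```bash
cat > plan.py <<'E'
from h import *
def tool(yaw_y,pitch=0.):
    "tool down, tool y at yaw (deg); then pitch (deg) about tool y"
    a=np.radians(yaw_y); y=np.array([np.cos(a),np.sin(a),0]); z=np.array([0,0,-1.]); 
    return Rn.from_matrix(np.c_[np.cross(y,z),y,z])*Rn.from_euler('y',pitch,degrees=True)
def rows(wps,start=None,step=.05,ang=.17):
    "rows through waypoints [(TCP pos, Rotation)], tool axes"
    if start is None:
        s=r.get_state(); start=(s["tool_pos"],Rn.from_quat(s["eef_rot"]))
    p,R=np.array(start[0],float),start[1]
    for P,Q in wps:
        P=np.array(P,float); rv=(R.inv()*Q).as_rotvec(); n=int(max(1,np.ceil(np.linalg.norm(P-p)/step),np.ceil(np.linalg.norm(rv)/ang)))
        T=[];U=[]
        for k in range(n):
            t=R.inv().apply((P-p)/(n-k)).round(4); u=((R.inv()*Q).as_rotvec()/(n-k)).round(3)
            T.append(t.tolist());U.append(u.tolist()); p=p+R.apply(t); R=R*Rn.from_rotvec(u)
        print(n,"T",T if len({*map(str,T)})>1 else T[:1],"\n   U",U if len({*map(str,U)})>1 else U[:1])
E
python3 - <<'E'
from plan import *
from meas import circ
# studs again in the top view: dark minima outside wheel
s=dict(np.load("top0.npz")); g=cv2.cvtColor(s["img"],cv2.COLOR_RGB2GRAY).astype(float)
c=np.array([.5512,.1937])
for a in np.arange(-60,60,3):
    P=[[c[0]+.077*np.cos(np.radians(a)),c[1]+.077*np.sin(np.radians(a)),z] for z in(.06,.067,.074)]
    print(a,[int(g[int(round(v)),int(round(u))]) for u,v in pix(s,P)],end=' ')
print()
rows([([.551,.194,.17],tool(102.5)),([.551,.194,.093],tool(102.5))],step=.048)
E
```

```text
-60 [181, 178, 178] -57 [178, 180, 171] -54 [180, 171, 172] -51 [180, 172, 166] -48 [176, 166, 152] -45 [155, 139, 130] -42 [109, 104, 111] -39 [88, 98, 98] -36 [109, 121, 121] -33 [147, 147, 161] -30 [168, 161, 154] -27 [171, 154, 161] -24 [176, 169, 154] -21 [174, 158, 158] -18 [176, 161, 147] -15 [166, 166, 148] -12 [168, 152, 152] -9 [171, 156, 158] -6 [174, 158, 141] -3 [174, 160, 141] 0 [176, 157, 142] 3 [172, 157, 142] 6 [172, 154, 140] 9 [169, 149, 144] 12 [162, 158, 141] 15 [171, 151, 138] 18 [157, 143, 132] 21 [133, 133, 117] 24 [89, 86, 86] 27 [103, 99, 96] 30 [118, 114, 115] 33 [89, 105, 94] 36 [101, 87, 98] 39 [123, 123, 118] 42 [158, 151, 136] 45 [166, 154, 140] 48 [166, 152, 139] 51 [167, 167, 140] 54 [165, 165, 140] 57 [163, 163, 137] 
11 T [[-0.0402, -0.0221, 0.0062], [-0.0389, -0.0242, 0.0062], [-0.0376, -0.0262, 0.0062], [-0.0361, -0.0282, 0.0062], [-0.0345, -0.0302, 0.0062], [-0.0329, -0.032, 0.0062], [-0.0311, -0.0337, 0.0062], [-0.0292, -0.0353, 0.0063], [-0.0273, -0.0368, 0.0062], [-0.0253, -0.0383, 0.0063], [-0.0232, -0.0395, 0.0062]] 
   U [[-0.0, -0.0, -0.054], [-0.0, -0.0, -0.054], [-0.0, -0.0, -0.054], [-0.0, -0.0, -0.054], [-0.0, -0.0, -0.054], [-0.0, -0.0, -0.054], [-0.0, -0.0, -0.054], [-0.0, -0.0, -0.053], [-0.0, -0.0, -0.054], [-0.001, -0.0, -0.053], [-0.0, -0.001, -0.054]]
2 T [[0.0, 0.0, 0.0385], [0.0001, 0.0, 0.0385]] 
   U [[-0.0, 0.0, 0.0]]
```

Call:
servo_tool(translation=[[-0.0442, -0.0242, 0.006], [-0.0442, -0.0242, 0.006], [-0.0442, -0.0242, 0.006], [-0.0442, -0.0242, 0.006], [-0.0442, -0.0242, 0.006], [-0.0442, -0.0242, 0.006], [-0.0442, -0.0242, 0.006], [-0.0442, -0.0242, 0.006], [-0.0442, -0.0242, 0.006], [-0.0442, -0.0242, 0.006]], turn=[[0, 0, 0], [0, 0, 0], [0, 0, 0], [0, 0, 0], [0, 0, 0], [0, 0, 0], [0, 0, 0], [0, 0, 0], [0, 0, 0], [0, 0, 0]], grip=0.6)

```text
clock: 1.35
tool_pos: [0.5521, 0.1938, 0.1782]
eef_rot: [0.186, 0.983, -0.0, -0.0]
contact_force: [0.1, -0.2, -0.3]
opening: 0.598
finger_force: 0.0
```

Call:
servo_tool(translation=[[0, 0, 0], [0, 0, 0], [0, 0, 0], [0, 0, 0], [0, 0, 0]], turn=[[0, 0, -0.148], [0, 0, -0.148], [0, 0, -0.148], [0, 0, -0.148], [0, 0, 0]])

```text
clock: 1.98
tool_pos: [0.5511, 0.1949, 0.1783]
eef_rot: [-0.108, 0.994, 0.0, -0.001]
contact_force: [0.2, 0.1, 0.1]
opening: 0.598
finger_force: 0.0
```

Run:
```python
from plan import *
print(r.get_state()["q"].round(2))
rows([([.551,.194,.093],tool(102.5))])
```

```text
[-0.18  0.74 -0.42  1.74  0.42  0.75  0.98]
2 T [[0.0001, -0.0004, 0.0426], [0.0001, -0.0005, 0.0427]] 
   U [[0.0, -0.0, -0.001], [0.0, -0.001, -0.001]]
```

Call:
servo_tool(translation=[[0, 0, 0.03], [0, 0, 0.03], [0, -0.0008, 0.025], [0, 0, 0]], turn=[[0, 0, 0], [0, 0, 0], [0, 0, 0], [0, 0, 0]])

```text
clock: 2.48
tool_pos: [0.5502, 0.1937, 0.0921]
eef_rot: [-0.108, 0.994, -0.001, -0.002]
contact_force: [-0.4, -0.5, 0.3]
opening: 0.602
finger_force: 0.0
```

Call:
servo_tool(translation=[[0, 0, 0], [0, 0, 0], [0, 0, 0], [0, 0, 0], [0, 0, 0], [0, 0, 0]], turn=[[0, 0, 0], [0, 0, 0], [0, 0, 0], [0, 0, 0], [0, 0, 0], [0, 0, 0]], grip=0, grip_force=25)

```text
clock: 3.22
tool_pos: [0.552, 0.1935, 0.0942]
eef_rot: [-0.108, 0.994, -0.001, 0.0]
contact_force: [0.3, -3.0, 5.8]
opening: 0.152
finger_force: 25.0
```

Call:
servo_tool(translation=[[0, 0, 0], [0, 0, 0], [0, 0, 0], [0, 0, 0], [0, 0, 0], [0, 0, 0], [0, 0, 0], [0, 0, 0], [0, 0, 0]], turn=[[0, 0, 0.13], [0, 0, 0.13], [0, 0, 0.13], [0, 0, 0.13], [0, 0, 0.13], [0, 0, 0.13], [0, 0, 0.13], [0, 0, 0], [0, 0, 0]])

```text
clock: 4.35
tool_pos: [0.5513, 0.1907, 0.0942]
eef_rot: [0.34, 0.94, -0.003, 0.0]
contact_force: [-0.7, -7.9, 9.1]
opening: 0.155
finger_force: 25.0
```

Run:
```python
from plan import *
s=r.get_state(); y=Rn.from_quat(s["eef_rot"]).as_matrix()[:,1]; print(s["q"].round(2),s["tool_pos"],np.degrees(np.arctan2(y[1],y[0])),s["opening"],s["moment"])
```

```text
[-0.35  0.84 -0.11  1.81  0.18  0.51  0.3 ] [0.55131735 0.19066465 0.09417597] 50.20018512778599 0.15511805754423375 [-1.47399515  0.28865303 -0.04527757]
```

Call:
servo_tool(translation=[[0, 0, 0], [0, 0, 0], [0, 0, 0], [0, 0, -0.03], [0, 0, -0.05], [0, 0, -0.05]], turn=[[0, 0, 0], [0, 0, 0], [0, 0, 0], [0, 0, 0], [0, 0, 0], [0, 0, 0]], grip=0.5)

```text
clock: 5.1
tool_pos: [0.5511, 0.1948, 0.2248]
eef_rot: [0.339, 0.941, 0.0, -0.0]
contact_force: [0.4, 0.3, 0.3]
opening: 0.501
finger_force: 0.0
```

Call:
servo_tool(translation=[[0.02, -0.05, 0], [0.02, -0.05, 0], [0.02, -0.05, 0], [0.02, -0.05, 0], [0.02, -0.05, 0], [0, 0, 0]], turn=[[0, 0, 0], [0, 0, 0], [0, 0, 0], [0, 0, 0], [0, 0, 0], [0, 0, 0]])

```text
clock: 5.85
tool_pos: [0.3102, 0.0633, 0.2237]
eef_rot: [0.339, 0.941, -0.002, -0.002]
contact_force: [0.3, -0.3, -0.3]
opening: 0.5
finger_force: 0.0
```

Run:
```python
from plan import *
s=snap("top","top1.npz"); g=snap("scene","scene1.npz"); print(r.get_state()["tool_pos"])
a=cv2.resize(s["img"][150:215,220:300],(640,520),interpolation=cv2.INTER_CUBIC)[:, :400]
b=cv2.resize(g["img"][190:255,335:410],(600,520),interpolation=cv2.INTER_CUBIC)[:, 100:500]
cv2.imwrite("pics/w1.png",np.hstack([a,b])[:,:,::-1])
c=np.array([.5512,.1937])
for s in(s,g):
    X=cloud(s); m=(np.hypot(X[...,0]-c[0],X[...,1]-c[1])<.05)&(X[...,2]>.1)&(X[...,2]<.125)
    e=plane(s,np.argwhere(m)[:,::-1],.116)[:,:2]; w,V=np.linalg.eigh(np.cov(e.T)); print(e.mean(0),np.degrees(np.arctan2(V[1,1],V[0,1])),np.sqrt(w)*3.46)
```

```text
[0.31588883 0.06627667 0.22400011]
[0.54856463 0.19233629] 140.46668124590767 [0.01782408 0.06100176]
[0.55827735 0.19319638] 142.7301996294231 [0.0213075  0.06564665]
```

View pics/w1.png

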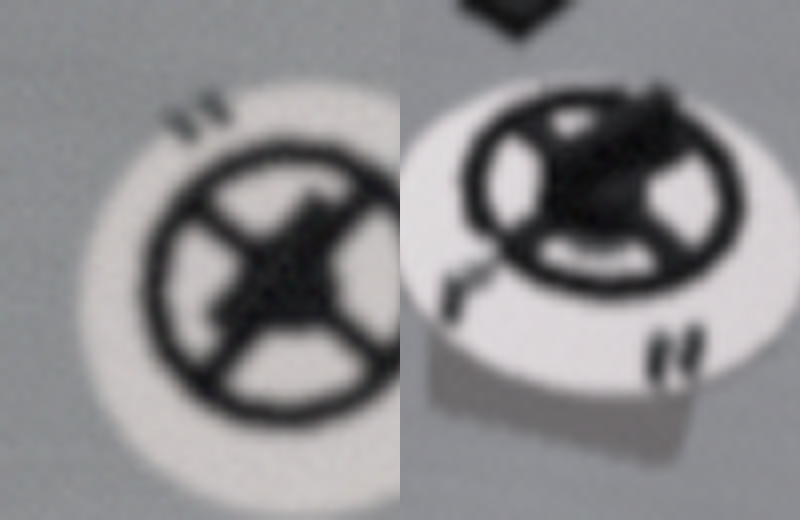

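In the crop, the pointer ends at the single stud (right half, about (455,295)), and the bar lies near -39°, so the valve is shut. Next is the scoop, which I'll measure again.

```bash
cat > scoop.py <<'E'
from meas import *
def paddle(s,zt=.123,c0=(.6,-.22),rad=.12):
    X=cloud(s); m=big((np.hypot(X[...,0]-c0[0],X[...,1]-c0[1])<rad)&(X[...,2]>zt-.012)&(X[...,2]<zt+.012))
    e=plane(s,np.argwhere(m)[:,::-1],zt-.002)[:,:2]; w,V=np.linalg.eigh(np.cov(e.T)); v=V[:,1]*np.sign(V[0,1])
    return e.mean(0),np.degrees(np.arctan2(v[1],v[0])),np.sqrt(w)*3.46,np.median(X[m],0)
E
python3 - <<'E'
from plan import *; from scoop import *
for n in("top1","scene1"): print(paddle(dict(np.load(n+".npz"))))
print(paddle(dict(np.load("top0.npz"))))
rows([([.617,-.210,.2],tool(-82))])
E
```

```text
(array([ 0.61558845, -0.21067408]), np.float64(8.512598086445804), array([0.01538645, 0.04582763]), array([ 0.61518199, -0.21034859,  0.12191398]))
(array([ 0.62144326, -0.20981903]), np.float64(10.072426255282332), array([0.01615067, 0.04944547]), array([ 0.61987456, -0.20981896,  0.1202323 ]))
(array([ 0.61560966, -0.21052506]), np.float64(8.311022962666803), array([0.01576049, 0.04517328]), array([ 0.6153884 , -0.21031353,  0.12156471]))
14 T [[-0.0292, -0.0015, 0.0017], [-0.029, 0.0033, 0.0017], [-0.0281, 0.008, 0.0017], [-0.0264, 0.0125, 0.0017], [-0.0239, 0.0167, 0.0017], [-0.0209, 0.0204, 0.0018], [-0.0172, 0.0236, 0.0017], [-0.0131, 0.0261, 0.0018], [-0.0087, 0.0278, 0.0017], [-0.004, 0.0289, 0.0018], [0.0008, 0.0292, 0.0017], [0.0056, 0.0286, 0.0018], [0.0103, 0.0273, 0.0017], [0.0146, 0.0253, 0.0017]] 
   U [[0.0, -0.0, 0.165], [0.0, -0.0, 0.165], [0.0, -0.0, 0.165], [0.0, -0.0, 0.165], [0.0, -0.0, 0.165], [0.0, -0.0, 0.165], [0.0, -0.0, 0.165], [0.0, -0.0, 0.165], [0.0, -0.0, 0.165], [0.0, -0.0, 0.165], [-0.0, -0.001, 0.165], [0.0, -0.0, 0.165], [-0.0, -0.001, 0.165], [-0.0, -0.0, 0.166]]
```

Call:
servo_tool(translation=[[-0.0454, -0.0021, 0.003], [-0.0454, -0.0021, 0.003], [-0.0454, -0.0021, 0.003], [-0.0454, -0.0021, 0.003], [-0.0454, -0.0021, 0.003], [-0.0454, -0.0021, 0.003], [-0.0454, -0.0021, 0.003], [-0.0454, -0.0021, 0.003], [-0.0454, -0.0021, 0.003], [0, 0, 0]], turn=[[0, 0, 0], [0, 0, 0], [0, 0, 0], [0, 0, 0.164], [0, 0, 0], [0, 0, 0], [0, 0, 0], [0, 0, 0], [0, 0, 0], [0, 0, 0]])

```text
clock: 7.2
tool_pos: [0.5931, -0.2386, 0.1958]
eef_rot: [0.417, 0.909, -0.0, 0.002]
contact_force: [-0.8, 0.4, -0.5]
opening: 0.501
finger_force: 0.0
```

Call:
servo_tool(translation=[[0, 0, 0], [0, 0, 0], [0, 0, 0], [0, 0, 0], [0, 0, 0], [0, 0, 0], [0, 0, 0], [0, 0, 0], [0, 0, 0], [0, 0, 0]], turn=[[0, 0, 0.164], [0, 0, 0.164], [0, 0, 0.164], [0, 0, 0.164], [0, 0, 0.164], [0, 0, 0.164], [0, 0, 0.164], [0, 0, 0.164], [0, 0, 0.164], [0, 0, 0.164]])

```text
clock: 8.45
tool_pos: [0.5913, -0.233, 0.1965]
eef_rot: [0.949, 0.316, 0.001, -0.001]
contact_force: [-0.2, 0.1, -0.1]
opening: 0.501
finger_force: 0.0
```

Call:
servo_tool(translation=[[0, 0, 0], [0, 0, 0], [0, 0, 0], [0, 0, 0], [0, 0, 0]], turn=[[0, 0, 0.164], [0, 0, 0.164], [0, 0, 0.164], [0, 0, 0], [0, 0, 0]])

```text
clock: 9.07
tool_pos: [0.5908, -0.234, 0.1965]
eef_rot: [0.997, 0.079, 0.0, -0.0]
contact_force: [-0.6, 0.3, -0.5]
opening: 0.498
finger_force: 0.0
```

Run:
```python
from plan import *
s=r.get_state(); y=Rn.from_quat(s["eef_rot"]).as_matrix()[:,1]; print(s["q"].round(2),s["tool_pos"],np.degrees(np.arctan2(y[1],y[0])))
rows([([.6175,-.2103,.082],tool(-81.3))])
```

```text
[ 0.07  0.79  0.44  1.59 -0.42  0.85 -0.74] [ 0.59079382 -0.23400319  0.19652887] -80.9634071662768
3 T [[0.01, -0.0064, 0.0382], [0.01, -0.0064, 0.0382], [0.01, -0.0064, 0.0381]] 
   U [[-0.0, -0.0, 0.002], [-0.0, -0.0, 0.002], [-0.001, -0.0, 0.002]]
```

Call:
servo_tool(translation=[[0.015, -0.0096, 0], [0.015, -0.0096, 0.0], [0, 0, 0.04], [0, 0, 0.04], [0, 0, 0.034], [0, 0, 0], [0, 0, 0]], turn=[[0, 0, 0.006], [0, 0, 0], [0, 0, 0], [0, 0, 0], [0, 0, 0], [0, 0, 0], [0, 0, 0]])

```text
clock: 9.95
tool_pos: [0.6186, -0.2113, 0.0839]
eef_rot: [0.997, 0.074, 0.001, 0.0]
contact_force: [-0.2, -0.2, -0.0]
opening: 0.503
finger_force: 0.0
```

Call:
servo_tool(translation=[[0, 0, 0], [0, 0, 0], [0, 0, 0], [0, 0, 0], [0, 0, 0], [0, 0, 0], [0, 0, -0.03], [0, 0, -0.03], [0, 0, -0.04], [0, 0, 0]], turn=[[0, 0, 0], [0, 0, 0], [0, 0, 0], [0, 0, 0], [0, 0, 0], [0, 0, 0], [0, 0, 0], [0, 0, 0], [0, 0, 0], [0, 0, 0]], grip=0, grip_force=50)

```text
clock: 11.2
tool_pos: [0.6188, -0.2123, 0.1855]
eef_rot: [0.997, 0.074, 0.003, 0.001]
contact_force: [-0.0, -0.5, -1.2]
opening: 0.154
finger_force: 49.9
```

Run:
```python
from plan import *
s=r.get_state(); y=Rn.from_quat(s["eef_rot"]).as_matrix()[:,1]; print(s["q"].round(2),s["tool_pos"],np.degrees(np.arctan2(y[1],y[0])),s["opening"],s["moment"])
s=snap("top","top2.npz"); g=snap("scene","scene2.npz")
a=cv2.resize(s["img"][130:230,330:450],(480,400),interpolation=cv2.INTER_CUBIC)
b=cv2.resize(g["img"][140:240,200:280],(320,400),interpolation=cv2.INTER_CUBIC)
cv2.imwrite("pics/s2.png",np.hstack([a,b])[:,:,::-1])
```

```text
[ 0.03  0.83  0.44  1.55 -0.43  0.86 -0.79] [ 0.61879184 -0.21233558  0.18546791] -81.53015998403089 0.15449423862880501 [-0.02397184  0.10348505 -0.03397492]
```

View pics/s2.png

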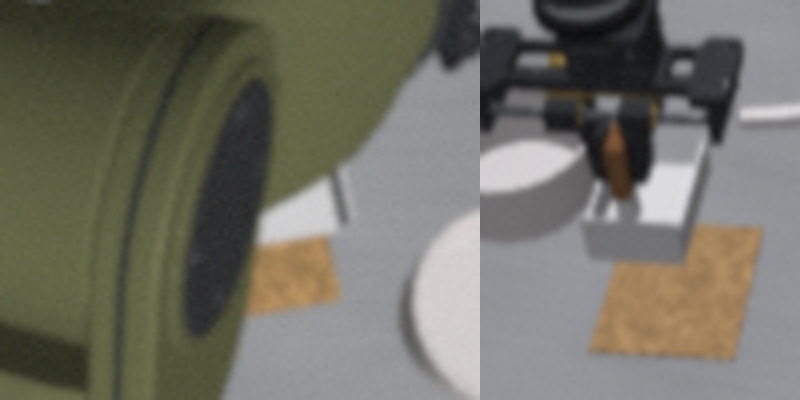

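The scoop hangs level in the grip. In the right half the paddle is at about (620,165), and the whole mat is now visible. I'll test the dump tilt in free air.

Call:
servo_tool(translation=[[0, 0, -0.05], [0, 0, 0], [0, 0, 0], [0, 0, 0], [0, 0, 0], [0, 0, 0], [0, 0, 0], [0, 0, 0]], turn=[[0, 0, 0], [0, 0.16, 0], [0, 0.16, 0], [0, 0.16, 0], [0, 0.16, 0], [0, 0.16, 0], [0, 0, 0], [0, 0, 0]])

```text
clock: 12.3
tool_pos: [0.6311, -0.2241, 0.2468]
eef_rot: [0.941, 0.077, 0.326, -0.047]
contact_force: [0.4, -0.0, -1.7]
opening: 0.156
finger_force: 49.9
```

Run:
```python
from plan import *
s=r.get_state(); print(s["q"].round(2),Rn.from_quat(s["eef_rot"]).as_matrix()[:,2].round(3))
from meas import *
s=dict(np.load("scene2.npz")); hsv=cv2.cvtColor(s["img"],cv2.COLOR_RGB2HSV).astype(int); X=cloud(s)
m=big((hsv[...,0]<22)&(hsv[...,1]>80)&(X[...,2]<.012)&(np.hypot(X[...,0]-.56,X[...,1]+.21)<.14))
print(cv2.minAreaRect(plane(s,edge(m),.003)[:,:2].astype(np.float32)))
# tray refinement: wall-top and floor-edge points, per view
for n in("top1","scene1"):
    s=dict(np.load(n+".npz")); X=cloud(s); x,y,z=X[...,0],X[...,1],X[...,2]
    a=np.radians(-7.1); u=(x-.54)*np.cos(a)+(y+.004)*np.sin(a); v=-(x-.54)*np.sin(a)+(y+.004)*np.cos(a)
    w=(abs(u)<.11)&(abs(v)<.08)&(z>.05)&(z<.065)
    for sg in(1,-1):
        k=w&(v*sg>.02); f=np.polyfit(u[k],v[k],1); print(n,"wall",sg,k.sum(),f, "resid",np.std(v[k]-np.polyval(f,u[k])))
    k=(abs(u)<.2)&(abs(v)<.07)&(z>.072)&(z<.09); print(" endwall",k.sum(),np.median(u[k]),u[k].min(),u[k].max(),v[k].min(),v[k].max())
    k=(abs(v)<.035)&(abs(u)<.2)&(z>.0015)&(z<.009)&(u>0); print(" open end", u[k].max() if k.any() else None)
```

```text
[ 0.82  0.69 -0.58  1.96 -0.99  0.05  0.02] [ 0.607  0.139 -0.782]
((0.5623910427093506, -0.2135975956916809), (0.14547602832317352, 0.11670619994401932), 9.403430938720703)
top1 wall 1 114 [-0.0002402   0.04553202] resid 0.001309358921542462
top1 wall -1 102 [ 1.64248313e-05 -4.60763560e-02] resid 0.001196796361158134
 endwall 55 -0.12049335362296429 -0.12228943695768518 -0.11826444176578658 -0.046472285209938916 0.04503140024830901
 open end 0.19969638780916443
scene1 wall 1 103 [-0.00317069  0.04493047] resid 0.0014079775196034223
scene1 wall -1 115 [-0.00118209 -0.04681004] resid 0.0016562851371156313
 endwall 62 -0.11947919697187734 -0.12444594877613918 -0.11214480984352601 -0.05043276283467387 0.04545796643343722
 open end 0.1943358887727636
```

Nose toward the robot stops at 38° because of the q6 limit, so I'll dump with the nose pointing outward. First I level the scoop and go to the tray.

Run:
```python
from plan import *
s=r.get_state(); p0=s["tool_pos"]; R0=Rn.from_quat(s["eef_rot"])
rows([(p0,tool(-81.5)),([.676,-.0215,.22],tool(-97.1))],step=.04)
```

```text
4 T [[0.0, 0.0, 0.0]] 
   U [[-0.012, -0.168, 0.004], [-0.011, -0.168, 0.004], [-0.012, -0.167, 0.004], [-0.011, -0.168, 0.003]]
6 T [[0.0124, -0.0323, 0.0045], [0.0109, -0.0328, 0.0045], [0.0094, -0.0333, 0.0045], [0.0079, -0.0337, 0.0045], [0.0064, -0.034, 0.0044], [0.0048, -0.0342, 0.0045]] 
   U [[-0.0, 0.0, 0.045], [-0.0, 0.0, 0.045], [-0.0, 0.0, 0.046], [-0.0, 0.0, 0.045], [-0.0, 0.0, 0.046], [-0.0, 0.0, 0.045]]
```

Call:
servo_tool(translation=[[0, 0, 0], [0, 0, 0], [0, 0, 0], [0, 0, 0], [0, 0, 0], [0, 0, 0]], turn=[[-0.012, -0.168, 0.004], [-0.012, -0.168, 0.004], [-0.012, -0.168, 0.004], [-0.012, -0.168, 0.004], [0, 0, 0], [0, 0, 0]])

```text
clock: 13.05
tool_pos: [0.6341, -0.2192, 0.2259]
eef_rot: [0.992, 0.082, 0.091, -0.024]
contact_force: [-0.8, -0.8, -1.4]
opening: 0.154
finger_force: 49.9
```

Call:
servo_tool(translation=[[0.0124, -0.0323, 0.0045], [0.011, -0.0328, 0.0045], [0.0094, -0.0333, 0.0045], [0.008, -0.0337, 0.0045], [0.0064, -0.034, 0.0045], [0.0048, -0.0342, 0.0045], [0, 0, 0], [0, 0, 0]], turn=[[0, 0, 0.045], [0, 0, 0.045], [0, 0, 0.045], [0, 0, 0.045], [0, 0, 0.045], [0, 0, 0.045], [0, 0, 0], [0, 0, 0]])

```text
clock: 14.05
tool_pos: [0.6784, -0.0197, 0.2199]
eef_rot: [0.994, -0.055, 0.087, -0.036]
contact_force: [-0.7, -0.8, -1.5]
opening: 0.153
finger_force: 49.9
```

Run:
```python
from plan import *
s=r.get_state(); R=Rn.from_quat(s["eef_rot"]).as_matrix(); print(s["q"].round(2),s["tool_pos"],R[:,2].round(3),np.degrees(np.arctan2(R[1,1],R[0,1])))
g=snap("scene","scene3.npz"); t=snap("top","top3.npz")
from meas import *
# held scoop: paddle/scoop in scene
crop(g,230,110,380,260,4,"pics/s3.png")
rows([([.676,-.0215,.0905],tool(-97.1))],step=.03)
```

```text
[-0.3   0.78  0.55  1.62 -0.68  0.76 -1.11] [ 0.67838741 -0.01966732  0.21993596] [ 0.176  0.062 -0.982] -95.94339197249198
5 T [[-0.0049, 0.0024, 0.0254], [-0.004, 0.002, 0.0256], [-0.0032, 0.0016, 0.0257], [-0.0023, 0.0012, 0.0258], [-0.0014, 0.0008, 0.0259]] 
   U [[-0.016, -0.034, 0.002], [-0.017, -0.034, 0.003], [-0.016, -0.034, 0.002], [-0.017, -0.034, 0.003], [-0.016, -0.033, 0.002]]
```

View pics/s3.png

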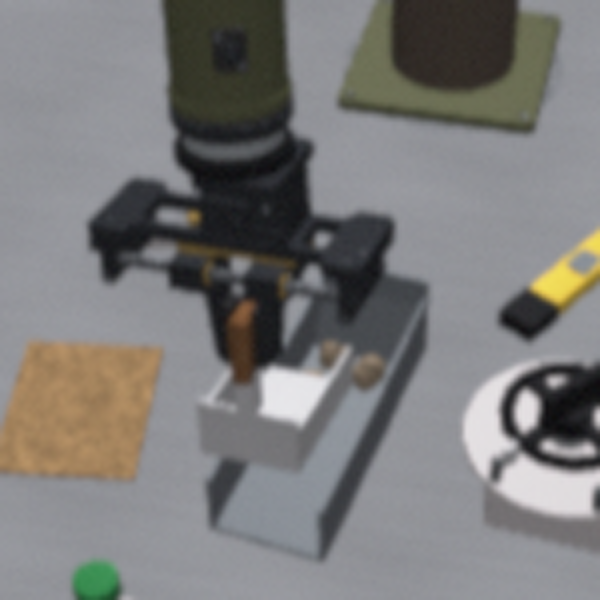

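The scoop is over the open end of the tray but still pitched about 10°. Pebbles show at crop (330,352) and (367,370). I'll level it, then check and lower it.

Call:
servo_tool(translation=[[0, 0, 0], [0, 0, 0], [0, 0, 0], [0, 0, 0]], turn=[[-0.041, -0.085, 0.006], [-0.041, -0.085, 0.006], [0, 0, 0], [0, 0, 0]])

```text
clock: 14.65
tool_pos: [0.679, -0.0186, 0.2199]
eef_rot: [0.998, -0.061, -0.0, -0.0]
contact_force: [0.0, 0.4, -2.0]
opening: 0.157
finger_force: 49.9
```

Run:
```python
from plan import *
s=r.get_state(); R=Rn.from_quat(s["eef_rot"]).as_matrix(); print(s["q"].round(2),s["tool_pos"],R[:,2].round(3),np.degrees(np.arctan2(R[1,1],R[0,1])))
rows([([.676,-.0215,.091],tool(-97.1))],step=.03)
```

```text
[-0.34  0.87  0.64  1.43 -0.56  1.03 -1.27] [ 0.67903464 -0.01859258  0.21989864] [-0.     0.001 -1.   ] -96.96033647729533
5 T [[-0.0005, 0.0007, 0.0258], [-0.0005, 0.0007, 0.0258], [-0.0005, 0.0007, 0.0258], [-0.0006, 0.0006, 0.0257], [-0.0005, 0.0007, 0.0258]] 
   U [[-0.0, 0.0, 0.0], [-0.0, 0.0, 0.001], [-0.0, 0.0, 0.0], [-0.0, 0.0, 0.001], [-0.001, 0.0, 0.0]]
```

Call:
servo_tool(translation=[[-0.0026, 0.0033, 0.03], [0, 0, 0.03], [0, 0, 0.03], [0, 0, 0.028], [0, 0, 0.008], [0, 0, 0.004], [0, 0, 0], [0, 0, 0]], turn=[[0, 0, 0.003], [0, 0, 0], [0, 0, 0], [0, 0, 0], [0, 0, 0], [0, 0, 0], [0, 0, 0], [0, 0, 0]])

```text
clock: 15.65
tool_pos: [0.6773, -0.0202, 0.0912]
eef_rot: [0.998, -0.061, 0.001, -0.0]
contact_force: [-0.9, -1.2, -2.0]
opening: 0.156
finger_force: 49.9
```

Run:
```python
from plan import *
s=r.get_state(); R=Rn.from_quat(s["eef_rot"]).as_matrix(); print(s["tool_pos"],R[:,2].round(3),np.degrees(np.arctan2(R[1,1],R[0,1])),s["contact_force"],s["moment"])
g=snap("scene","scene4.npz")
X=cloud(g); hsv=cv2.cvtColor(g["img"],cv2.COLOR_RGB2HSV).astype(int)
d=X-[.542,-.0048,0]; a=np.radians(-7.1); u=d[...,0]*np.cos(a)+d[...,1]*np.sin(a); v=-d[...,0]*np.sin(a)+d[...,1]*np.cos(a)
fl=(u>.03)&(u<.14)&(abs(v)<.033)&(X[...,2]<.015)&(hsv[...,2]>150); 
f=np.polyfit(u[fl],X[...,2][fl],1) ; print(fl.sum(),u[fl].min(),u[fl].max(),v[fl].min(),v[fl].max(),f)
crop(g,255,150,355,250,5,"pics/s4.png")
```

```text
[ 0.67732622 -0.02018035  0.0911532 ] [ 0.001  0.001 -1.   ] -97.01368856242266 [-0.89420872 -1.20789957 -1.97172683] [ 0.02805858  0.10929412 -0.02125735]
197 0.030031750334361073 0.11515505673923282 -0.029479144182826565 0.026095897884576846 [0.02247427 0.00990566]
```

View pics/s4.png

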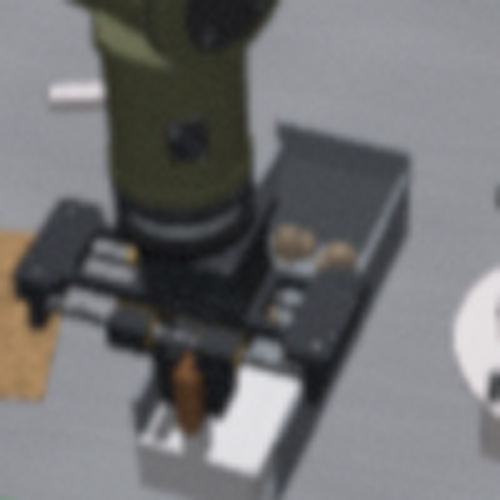

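The scoop is inside the tray end, clear of both walls, with the pebbles ahead of it at crop (293,243) and (337,255). I'll lower it to the floor.

Call:
servo_tool(translation=[[0, 0.0014, 0.003], [0, 0, 0.003], [0, 0, 0.001], [0, 0, 0]], turn=[[0, 0, 0.002], [0, 0, 0], [0, 0, 0], [0, 0, 0]])

```text
clock: 16.2
tool_pos: [0.6768, -0.0218, 0.0838]
eef_rot: [0.998, -0.062, 0.0, -0.0]
contact_force: [-1.4, -0.9, 4.7]
opening: 0.155
finger_force: 49.9
```

Call:
servo_tool(translation=[[-0.01, 0, 0], [-0.01, 0, 0], [-0.01, 0, 0], [-0.01, 0, 0], [-0.01, 0, 0], [-0.01, 0, 0], [-0.01, 0, 0], [-0.01, 0, 0], [-0.01, 0, 0], [-0.01, 0, 0]], turn=[[0, 0, 0], [0, 0, 0], [0, 0, 0], [0, 0, 0], [0, 0, 0], [0, 0, 0], [0, 0, 0], [0, 0, 0], [0, 0, 0], [0, 0, 0]])

```text
clock: 17.45
tool_pos: [0.5778, -0.0091, 0.0838]
eef_rot: [0.998, -0.062, 0.001, -0.0]
contact_force: [3.7, 0.0, 4.7]
opening: 0.153
finger_force: 50.0
```

Call:
servo_tool(translation=[[-0.008, 0, 0], [-0.008, 0, 0], [-0.006, 0, 0], [0, 0, 0], [0, 0, 0], [0, 0, 0]], turn=[[0, 0, 0], [0, 0, 0], [0, 0, 0], [0, 0, 0], [0, 0, 0], [0, 0, 0]])

```text
clock: 18.2
tool_pos: [0.5561, -0.0069, 0.0838]
eef_rot: [0.998, -0.062, 0.001, 0.0]
contact_force: [4.2, -2.2, 8.1]
opening: 0.158
finger_force: 50.0
```

Run:
```python
from plan import *
s=r.get_state(); R=Rn.from_quat(s["eef_rot"]).as_matrix(); d=s["tool_pos"][:2]-[.542,-.0048]; print("uv",d@[.9923,-.1236],d@[.1236,.9923],s["tool_pos"],R[:,2].round(3),np.degrees(np.arctan2(R[1,1],R[0,1])),s["contact_force"],s["moment"],s["q"].round(2))
g=snap("scene","scene5.npz");t=snap("top","top5.npz")
a=cv2.resize(g["img"][150:250,265:365],(500,500),interpolation=cv2.INTER_CUBIC)
b=cv2.resize(t["img"][160:260,290:350],(300,500),interpolation=cv2.INTER_CUBIC)
cv2.imwrite("pics/s5.png",np.hstack([a,b])[:,:,::-1])
```

```text
uv 0.014257205326161308 -0.0003461501380125321 [ 0.55610554 -0.00690581  0.08382062] [ 0.002 -0.    -1.   ] -97.15085387539109 [ 4.20495462 -2.1797161   8.08394222] [-0.18698892 -0.58870276  0.0478215 ] [-0.32  0.89  0.44  1.91 -0.75  0.51 -1.04]
```

View pics/s5.png

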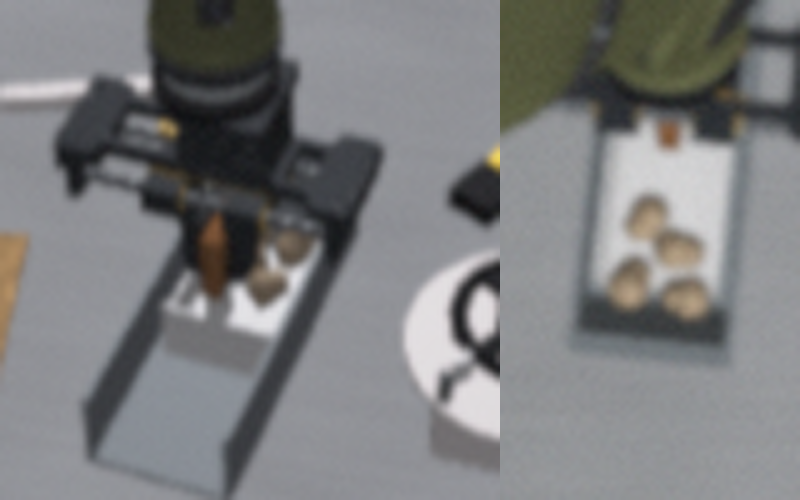

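The pebbles have been taken up: in the right half (top view) all four lie on the white floor, two of them at the lip (630,283) and (686,297). I'll push the last few mm, pitch the nose up and lift.

Call:
servo_tool(translation=[[-0.002, 0, 0], [-0.002, 0, 0], [-0.001, 0, 0], [0.0015, 0, -0.0012], [0.0015, 0, -0.0012], [0.0015, 0, -0.0012], [0.0015, 0, -0.0012], [0.0015, 0, -0.0012], [0.0015, 0, -0.0012], [0.0015, 0, -0.0012]], turn=[[0, 0, 0], [0, 0, 0], [0, 0, 0], [0, -0.05, 0], [0, -0.05, 0], [0, -0.05, 0], [0, -0.05, 0], [0, -0.05, 0], [0, -0.05, 0], [0, -0.05, 0]])

```text
clock: 19.55
tool_pos: [0.5593, -0.006, 0.0886]
eef_rot: [0.982, -0.061, -0.178, -0.012]
contact_force: [-0.2, -0.2, -3.4]
opening: 0.153
finger_force: 49.9
```

Run:
```python
from plan import *
s=r.get_state(); R=Rn.from_quat(s["eef_rot"]).as_matrix(); print(R[:,2].round(3),s["tool_pos"],s["contact_force"],s["moment"],s["q"].round(2))
g=snap("scene","scene6.npz");t=snap("top","top6.npz")
from meas import *
for s in(t,g):
    hsv=cv2.cvtColor(s["img"],cv2.COLOR_RGB2HSV).astype(int); X=cloud(s)
    m=(hsv[...,0]<25)&(hsv[...,1]>40)&(np.hypot(X[...,0]-.52,X[...,1])<.1)&(X[...,2]<.08)
    n,l,st,cc=cv2.connectedComponentsWithStats(m.astype(np.uint8))
    for i in range(1,n):
        if st[i,4]>8: print(cc[i].round(),st[i,4],np.median(X[l==i],0).round(3))
```

```text
[-0.348  0.045 -0.937] [ 0.55930934 -0.00595524  0.08862043] [-0.18884387 -0.24778608 -3.41725555] [-0.12336827 -0.40204009 -0.02410402] [-0.31  1.04  0.56  1.54 -0.56  1.1  -1.23]
[321. 198.] 145 [0.515 0.001 0.044]
[313. 216.] 55 [0.457 0.027 0.068]
```

Call:
servo_tool(translation=[[0.001, 0, -0.004], [0.002, 0, -0.004], [0.002, 0, -0.004], [0.002, 0, -0.004], [0.002, 0, -0.004], [0, 0, 0], [0, 0, 0]], turn=[[0, 0, 0], [0, -0.04, 0], [0, -0.04, 0], [0, -0.04, 0], [0, -0.04, 0], [0, 0, 0], [0, 0, 0]])

```text
clock: 20.52
tool_pos: [0.5772, -0.0089, 0.1047]
eef_rot: [0.966, -0.06, -0.252, -0.016]
contact_force: [0.3, 0.0, -2.7]
opening: 0.155
finger_force: 49.9
```

Run:
```python
from plan import *
s=r.get_state(); R=Rn.from_quat(s["eef_rot"]).as_matrix(); print(R[:,2].round(3),s["tool_pos"],s["contact_force"],s["moment"],s["q"].round(2))
g=snap("scene","scene6.npz");t=snap("top","top6.npz")
a=cv2.resize(g["img"][150:250,265:365],(500,500),interpolation=cv2.INTER_CUBIC)
b=cv2.resize(t["img"][160:260,290:350],(300,500),interpolation=cv2.INTER_CUBIC)
cv2.imwrite("pics/s6.png",np.hstack([a,b])[:,:,::-1])
```

```text
[-0.485  0.062 -0.872] [ 0.57718127 -0.00890315  0.10473002] [ 0.29170796  0.03606382 -2.69461819] [-0.12199101 -0.6425915   0.02467081] [-0.27  1.12  0.57  1.31 -0.5   1.38 -1.3 ]
```

View pics/s6.png

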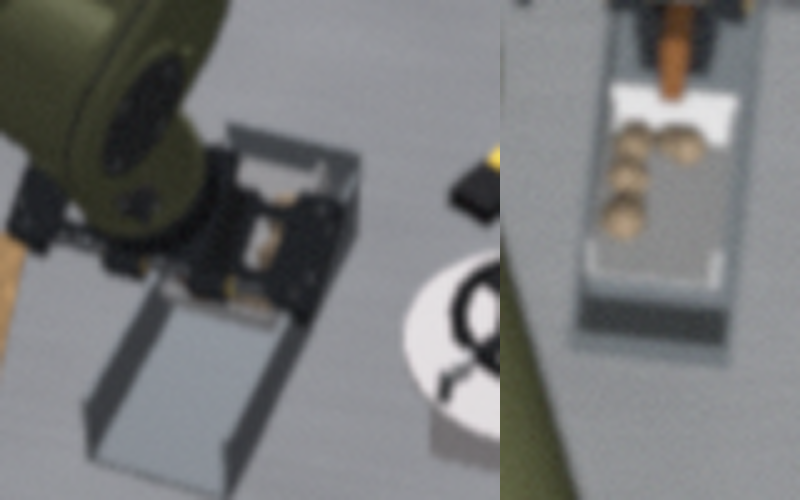

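All four pebbles lie at the back of the scoop (top view, about (635,140), (682,145), (628,178) and (622,215)), and none remain in the tray. I'll lift and carry them to the planter while turning the nose outward.

Call:
servo_tool(translation=[[0.014, 0, -0.026], [0.014, 0, -0.026], [0.014, 0, -0.026], [0.014, 0, -0.026], [0.007, 0, -0.013], [0, 0, 0], [0, 0, 0]], turn=[[0, 0, 0], [0, 0, 0], [0, 0, 0], [0, 0, 0], [0, 0, 0], [0, 0, 0], [0, 0, 0]])

```text
clock: 21.5
tool_pos: [0.6883, -0.0229, 0.1755]
eef_rot: [0.965, -0.06, -0.253, -0.016]
contact_force: [0.5, -0.1, -1.6]
opening: 0.15
finger_force: 49.9
```

```bash
cat > dump.py <<'E'
from plan import *
C=np.array([.4845,-.390]); 
def dumppose(p,h,off=-.025,yaw=51.):
    n=np.array([np.cos(np.radians(yaw-90)),np.sin(np.radians(yaw-90))]); R=tool(yaw,p)
    return np.r_[C+off*n,h]-R.apply([-.0965,0,.081]),R
E
python3 - <<'E'
from dump import *
s=r.get_state(); p=s["tool_pos"]; R=Rn.from_quat(s["eef_rot"]); z=R.as_matrix()[:,2]; print(p,z,s["q"].round(2))
T,Q=dumppose(-10,.125); print(T)
N=20; p0=np.degrees(np.arcsin(np.linalg.norm(z[:2])))
rows([(p+(T-p)*k/N,tool(-97.1+148.1*k/N,-p0+(p0-10)*k/N)) for k in range(1,N+1)])
E
```

```text
[ 0.68831133 -0.02286428  0.17554139] [-0.48626072  0.06166269 -0.87163537] [-0.15  1.22  0.58  0.73 -0.5   1.8  -1.46]
[ 0.38028515 -0.30560848  0.18801238]
1 T [[-0.0121, 0.0159, 0.0061]] 
   U [[-0.063, 0.017, -0.114]]
1 T [[-0.0139, 0.0141, 0.0068]] 
   U [[-0.061, 0.017, -0.114]]
1 T [[-0.0155, 0.0119, 0.0073]] 
   U [[-0.058, 0.016, -0.115]]
1 T [[-0.0169, 0.0097, 0.0077]] 
   U [[-0.057, 0.017, -0.116]]
1 T [[-0.018, 0.0071, 0.0079]] 
   U [[-0.055, 0.017, -0.118]]
1 T [[-0.0188, 0.0046, 0.0079]] 
   U [[-0.052, 0.017, -0.118]]
1 T [[-0.0194, 0.0019, 0.0078]] 
   U [[-0.051, 0.017, -0.119]]
1 T [[-0.0195, -0.0008, 0.0074]] 
   U [[-0.049, 0.017, -0.119]]
1 T [[-0.0194, -0.0035, 0.007]] 
   U [[-0.046, 0.017, -0.121]]
1 T [[-0.0189, -0.0061, 0.0065]] 
   U [[-0.045, 0.016, -0.121]]
1 T [[-0.0182, -0.0086, 0.0058]] 
   U [[-0.042, 0.017, -0.122]]
1 T [[-0.017, -0.0111, 0.0051]] 
   U [[-0.041, 0.017, -0.123]]
1 T [[-0.0156, -0.0132, 0.0044]] 
   U [[-0.038, 0.017, -0.123]]
1 T [[-0.014, -0.0152, 0.0035]] 
   U [[-0.036, 0.017, -0.124]]
1 T [[-0.012, -0.0169, 0.0028]] 
   U [[-0.034, 0.017, -0.125]]
1 T [[-0.0098, -0.0183, 0.0019]] 
   U [[-0.032, 0.017, -0.125]]
1 T [[-0.0075, -0.0195, 0.0012]] 
   U [[-0.03, 0.016, -0.126]]
1 T [[-0.005, -0.0203, 0.0006]] 
   U [[-0.028, 0.017, -0.126]]
1 T [[-0.0024, -0.0208, -0.0002]] 
   U [[-0.026, 0.017, -0.127]]
1 T [[0.0003, -0.0209, -0.0007]] 
   U [[-0.023, 0.017, -0.127]]
```

Call:
servo_tool(translation=[[-0.015, 0, -0.026], [-0.015, 0, -0.026], [-0.012, 0.016, 0.006], [-0.014, 0.014, 0.007], [-0.0155, 0.012, 0.007], [-0.017, 0.0097, 0.0077], [-0.018, 0.007, 0.008], [-0.019, 0.0046, 0.008], [-0.0194, 0.002, 0.0078], [-0.0195, -0.0008, 0.0074]], turn=[[0, 0, 0], [0, 0, 0], [-0.063, 0.017, -0.114], [-0.061, 0.017, -0.114], [-0.058, 0.017, -0.115], [-0.057, 0.017, -0.116], [-0.055, 0.017, -0.118], [-0.052, 0.017, -0.118], [-0.051, 0.017, -0.119], [-0.049, 0.017, -0.119]])

```text
clock: 22.75
tool_pos: [0.563, -0.1355, 0.2406]
eef_rot: [0.881, 0.434, -0.167, 0.082]
contact_force: [-0.4, -0.0, -2.9]
opening: 0.156
finger_force: 49.9
```

Call:
servo_tool(translation=[[-0.0194, -0.0035, 0.007], [-0.019, -0.006, 0.0065], [-0.018, -0.0086, 0.006], [-0.017, -0.011, 0.005], [-0.0156, -0.0132, 0.0044], [-0.014, -0.015, 0.0035], [-0.012, -0.017, 0.003], [-0.01, -0.018, 0.002], [-0.0075, -0.0195, 0.001], [-0.005, -0.02, 0.0006]], turn=[[-0.046, 0.017, -0.121], [-0.045, 0.017, -0.121], [-0.042, 0.017, -0.122], [-0.041, 0.017, -0.123], [-0.038, 0.017, -0.123], [-0.036, 0.017, -0.124], [-0.034, 0.017, -0.125], [-0.032, 0.017, -0.125], [-0.03, 0.017, -0.126], [-0.028, 0.017, -0.126]])

```text
clock: 24.0
tool_pos: [0.4094, -0.2771, 0.2462]
eef_rot: [0.448, 0.888, -0.046, 0.092]
contact_force: [-1.0, -0.8, -2.4]
opening: 0.153
finger_force: 49.9
```

Call:
servo_tool(translation=[[-0.0024, -0.021, 0], [0, -0.021, -0.0007], [0, 0, 0], [0, 0, 0]], turn=[[-0.026, 0.017, -0.127], [-0.023, 0.017, -0.127], [0, 0, 0], [0, 0, 0]])

```text
clock: 24.5
tool_pos: [0.3809, -0.3055, 0.2473]
eef_rot: [0.333, 0.939, -0.028, 0.083]
contact_force: [-0.4, -0.1, -1.2]
opening: 0.15
finger_force: 49.9
```

Run:
```python
from dump import *
s=r.get_state(); p=s["tool_pos"]; R=Rn.from_quat(s["eef_rot"]).as_matrix(); print(p,R[:,2],np.degrees(np.arctan2(R[1,1],R[0,1])),s["q"].round(2),s["contact_force"])
g=snap("scene","scene7.npz");t=snap("top","top7.npz")
a=cv2.resize(g["img"][110:230,150:270],(400,400),interpolation=cv2.INTER_CUBIC)
b=cv2.resize(t["img"][130:250,380:500],(400,400),interpolation=cv2.INTER_CUBIC)
cv2.imwrite("pics/s7.png",np.hstack([a,b])[:,:,::-1])
rows([dumppose(-10,.125),dumppose(0,.09),dumppose(10,.08),dumppose(20,.07),dumppose(30,.058),dumppose(40,.05),dumppose(50,.045)],step=.03,ang=.09)
```

```text
[ 0.38088056 -0.30546199  0.24734659] [ 0.13662803 -0.10735551 -0.98478809] 51.016361379327854 [ 0.74  0.45 -0.25  2.11  0.31  0.44  1.14] [-0.43104578 -0.07581358 -1.16315413]
2 T [[0.0056, -0.0007, 0.0292], [0.0055, -0.0008, 0.0291]] 
   U [[0.001, 0.0, 0.001], [0.002, 0.0, 0.001]]
2 T [[-0.0047, 0.0, 0.0095], [-0.0055, 0.0, 0.009]] 
   U [[-0.0, 0.088, 0.0], [-0.0, 0.087, 0.0]]
2 T [[-0.0078, 0.0, -0.0028], [-0.0075, 0.0, -0.0034]] 
   U [[-0.0, 0.087, 0.0], [-0.0, 0.088, 0.0]]
2 T [[-0.0086, 0.0, -0.0028], [-0.0084, 0.0, -0.0036]] 
   U [[-0.0, 0.087, 0.0]]
2 T [[-0.0098, 0.0, -0.0021], [-0.0096, 0.0, -0.003]] 
   U [[-0.0, 0.087, 0.0], [-0.0, 0.088, 0.0]]
2 T [[-0.0098, 0.0, -0.0043], [-0.0093, 0.0, -0.0051]] 
   U [[-0.0, 0.087, 0.0]]
2 T [[-0.0094, 0.0, -0.0059], [-0.0088, 0.0, -0.0066]] 
   U [[-0.0, 0.087, -0.0], [-0.0, 0.088, -0.0]]
```

View pics/s7.png

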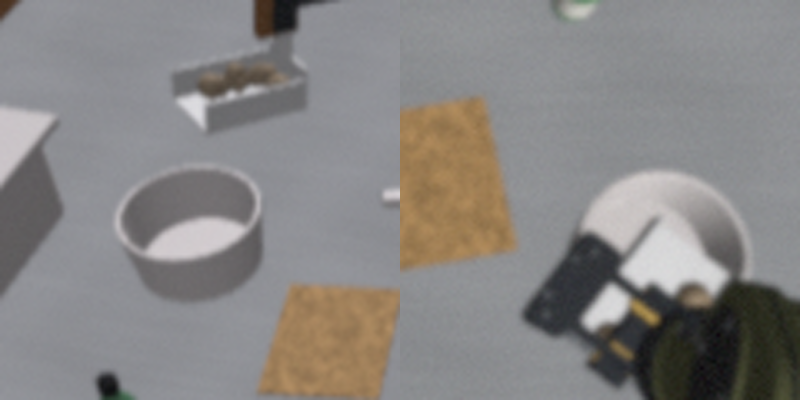

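The pebbles lie at the back of the scoop (left half, about (240,78)), and the scoop hangs over the planter, whose rim centre is at about (190,215). I'll lower it and tilt slowly.

Call:
servo_tool(translation=[[0.0055, -0.0008, 0.029], [0.0055, -0.0008, 0.029], [-0.0047, 0, 0.0095], [-0.0055, 0, 0.009], [-0.0078, 0, -0.0028], [-0.0075, 0, -0.0034], [-0.0086, 0, -0.0028], [-0.0084, 0, -0.0036], [0, 0, 0], [0, 0, 0]], turn=[[0, 0, 0], [0, 0, 0], [0, 0.087, 0], [0, 0.087, 0], [0, 0.087, 0], [0, 0.087, 0], [0, 0.087, 0], [0, 0.087, 0], [0, 0, 0], [0, 0, 0]])

```text
clock: 25.85
tool_pos: [0.4155, -0.335, 0.1793]
eef_rot: [0.328, 0.929, 0.058, -0.162]
contact_force: [0.1, -0.3, -2.6]
opening: 0.154
finger_force: 49.9
```

Call:
servo_tool(translation=[[-0.0098, 0, -0.0021], [-0.0096, 0, -0.003], [0, 0, 0], [-0.0098, 0, -0.0043], [-0.0093, 0, -0.005], [0, 0, 0], [-0.0094, 0, -0.006], [-0.0088, 0, -0.0066], [0, 0, 0], [0, 0, 0]], turn=[[0, 0.087, 0], [0, 0.087, 0], [0, 0, 0], [0, 0.087, 0], [0, 0.087, 0], [0, 0, 0], [0, 0.087, 0], [0, 0.087, 0], [0, 0, 0], [0, 0, 0]])

```text
clock: 27.1
tool_pos: [0.4643, -0.3756, 0.1728]
eef_rot: [0.302, 0.856, 0.141, -0.395]
contact_force: [-0.2, 0.1, -1.3]
opening: 0.158
finger_force: 49.9
```

Run:
```python
from dump import *
s=r.get_state(); p=s["tool_pos"]; R=Rn.from_quat(s["eef_rot"]).as_matrix(); print(p,R[:,2],np.degrees(np.arctan2(R[1,1],R[0,1])),s["q"].round(2),s["contact_force"])
g=snap("scene","scene8.npz");t=snap("top","top8.npz")
for s in(t,g):
    hsv=cv2.cvtColor(s["img"],cv2.COLOR_RGB2HSV).astype(int); X=cloud(s)
    m=(hsv[...,0]<25)&(hsv[...,1]>40)&(np.hypot(X[...,0]-.4845,X[...,1]+.39)<.12)
    n,l,st,cc=cv2.connectedComponentsWithStats(m.astype(np.uint8))
    for i in range(1,n):
        if st[i,4]>8: print(cc[i].round(),st[i,4],np.median(X[l==i],0).round(3))
```

```text
[ 0.4642884  -0.37560207  0.17283946] [-0.59126044  0.4801686  -0.64795772] 51.04230385683944 [ 0.71  1.24 -0.28  0.76  0.13  2.01  1.39] [-0.16505313  0.12393627 -1.26659815]
[593. 154.] 24 [ 0.503 -0.481  0.486]
[491. 182.] 253 [ 0.513 -0.41   0.247]
[450. 198.] 91 [ 0.512 -0.385  0.026]
[471. 202.] 169 [ 0.469 -0.379  0.197]
[413. 201.] 30 [ 0.508 -0.278  0.002]
[171.  79.] 110 [ 0.505 -0.412  0.436]
[187. 133.] 18 [ 0.492 -0.417  0.244]
[202. 142.] 73 [ 0.477 -0.374  0.201]
[185. 149.] 29 [ 0.547 -0.402  0.222]
[204. 178.] 32 [ 0.463 -0.422  0.024]
[196. 184.] 17 [ 0.496 -0.436  0.026]
[238. 197.] 23 [ 0.502 -0.278 -0.001]
```

Call:
servo_tool(translation=[[0.038, 0, -0.032], [0.038, 0, -0.032], [0, 0, 0], [0, 0, 0], [0, 0, 0], [0, 0, 0], [0, 0, 0], [0, 0, 0], [0, 0, 0], [0, 0, 0]], turn=[[0, 0, 0], [0, 0, 0], [0, -0.145, 0], [0, -0.145, 0], [0, -0.145, 0], [0, -0.145, 0], [0, -0.145, 0], [0, -0.145, 0], [0, 0, 0], [0, 0, 0]])

```text
clock: 28.45
tool_pos: [0.4578, -0.3709, 0.2579]
eef_rot: [0.332, 0.943, -0.0, 0.003]
contact_force: [-0.4, -0.6, -0.9]
opening: 0.152
finger_force: 49.9
```

Call:
servo_tool(translation=[[0.06, 0, 0], [0.06, 0, 0], [0.02, -0.04, 0], [0, -0.05, 0], [0, -0.05, 0], [0, 0, 0]], turn=[[0, 0, 0], [0, 0, 0], [0, 0, 0], [0, 0, 0], [0, 0, 0], [0, 0, 0]])

```text
clock: 29.2
tool_pos: [0.2581, -0.3967, 0.256]
eef_rot: [0.336, 0.942, -0.002, 0.003]
contact_force: [-0.1, 1.5, -1.7]
opening: 0.154
finger_force: 49.9
```

Run:
```python
from dump import *
s=r.get_state(); p=s["tool_pos"]; R=Rn.from_quat(s["eef_rot"]).as_matrix(); print(p,R[:,2],np.degrees(np.arctan2(R[1,1],R[0,1])),s["q"].round(2),s["contact_force"])
g=snap("scene","scene9.npz");t=snap("top","top9.npz")
a=cv2.resize(g["img"][90:250,150:350],(500,400),interpolation=cv2.INTER_CUBIC)
b=cv2.resize(t["img"][150:250,400:475],(300,400),interpolation=cv2.INTER_CUBIC)
cv2.imwrite("pics/s9.png",np.hstack([a,b])[:,:,::-1])
```

```text
[ 0.25805537 -0.39672497  0.25604774] [ 0.00399784 -0.00533937 -0.99997775] 50.67278529497745 [ 0.88  0.47  0.02  2.   -0.02  0.67  1.8 ] [-0.11542019  1.49188987 -1.73585446]
```

View pics/s9.png

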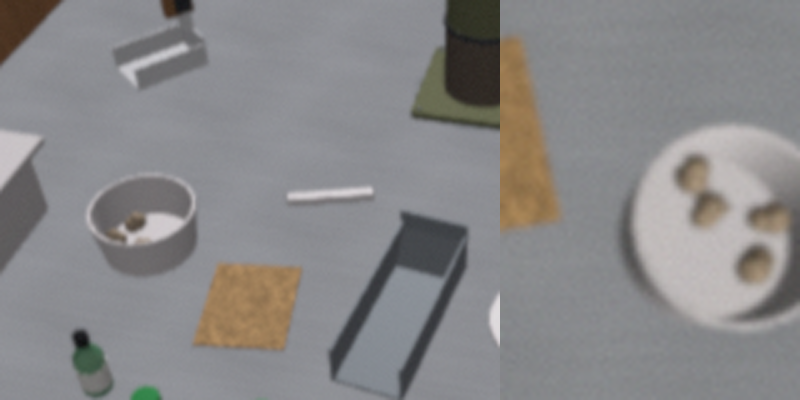

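All four pebbles are in the planter (right half: (692,172), (708,208), (770,215), (755,263)), and the tray and scoop are empty. The scoop goes back to the mat.

Run:
```python
from dump import *
rows([([.5208,-.2198,.2],tool(99))],step=.045)
```

```text
8 T [[-0.0116, 0.0372, 0.0071], [-0.0155, 0.0358, 0.0071], [-0.0191, 0.034, 0.0071], [-0.0226, 0.0318, 0.007], [-0.0258, 0.0293, 0.007], [-0.0287, 0.0264, 0.007], [-0.0312, 0.0233, 0.007], [-0.0336, 0.0199, 0.007]] 
   U [[-0.0, 0.001, -0.105], [-0.0, 0.001, -0.104], [-0.0, 0.001, -0.105], [-0.0, 0.001, -0.104], [-0.0, 0.001, -0.105], [-0.0, 0.0, -0.104], [-0.0, 0.0, -0.105], [-0.001, 0.001, -0.104]]
```

Call:
servo_tool(translation=[[-0.0116, 0.0372, 0.007], [-0.0155, 0.0358, 0.007], [-0.019, 0.034, 0.007], [-0.0226, 0.0318, 0.007], [-0.0258, 0.0293, 0.007], [-0.0287, 0.0264, 0.007], [-0.0312, 0.0233, 0.007], [-0.0336, 0.02, 0.007], [0, 0, 0], [0, 0, 0]], turn=[[0, 0.001, -0.1045], [0, 0.001, -0.1045], [0, 0.001, -0.1045], [0, 0, -0.1045], [0, 0, -0.1045], [0, 0, -0.1045], [0, 0, -0.1045], [0, 0, -0.1045], [0, 0, 0], [0, 0, 0]])

```text
clock: 30.55
tool_pos: [0.5197, -0.2175, 0.2001]
eef_rot: [-0.08, 0.997, -0.001, 0.001]
contact_force: [-0.8, 0.0, -2.3]
opening: 0.154
finger_force: 49.9
```

Call:
servo_tool(translation=[[0, 0, 0.04], [0, 0, 0.04], [0, 0, 0.025], [0, 0, 0.006], [0, 0, 0], [0, 0, 0]], turn=[[0, 0, 0], [0, 0, 0], [0, 0, 0], [0, 0, 0], [0, 0, 0], [0, 0, 0]])

```text
clock: 31.3
tool_pos: [0.5207, -0.2189, 0.0907]
eef_rot: [-0.079, 0.997, -0.001, 0.002]
contact_force: [0.2, -0.7, -1.0]
opening: 0.152
finger_force: 49.9
```

Run:
```python
from dump import *
s=r.get_state(); p=s["tool_pos"]; R=Rn.from_quat(s["eef_rot"]).as_matrix(); print(p,R[:,2],np.degrees(np.arctan2(R[1,1],R[0,1])),s["q"].round(2),s["contact_force"])
```

```text
[ 0.52066554 -0.2189257   0.09066524] [ 0.0044551  -0.00230549 -0.99998742] 99.04085710801492 [ 0.39  0.83 -0.13  1.87  0.22  0.45  1.84] [ 0.17952341 -0.68647004 -1.04105201]
```

Lower gently to contact, release and rise.

Call:
servo_tool(translation=[[0, 0, 0.003], [0, 0, 0.003], [0, 0, 0.001], [0, 0, 0], [0, 0, 0]], turn=[[0, 0, 0], [0, 0, 0], [0, 0, 0], [0, 0, 0], [0, 0, 0]])

```text
clock: 31.92
tool_pos: [0.5201, -0.2183, 0.0828]
eef_rot: [-0.079, 0.997, -0.001, 0.001]
contact_force: [-1.9, 1.1, 5.5]
opening: 0.156
finger_force: 49.9
```

Call:
servo_tool(translation=[[0, 0, 0], [0, 0, 0], [0, 0, 0], [0, 0, 0], [0, 0, -0.03], [0, 0, -0.05], [0, 0, -0.05], [0, 0, 0]], turn=[[0, 0, 0], [0, 0, 0], [0, 0, 0], [0, 0, 0], [0, 0, 0], [0, 0, 0], [0, 0, 0], [0, 0, 0]], grip=0.5)

```text
clock: 32.92
tool_pos: [0.5221, -0.2191, 0.2161]
eef_rot: [-0.079, 0.997, -0.002, 0.005]
contact_force: [0.3, 0.6, -0.7]
opening: 0.497
finger_force: 0.0
```

```bash
cat > lid.py <<'E'
from meas import *
def lid(s,c0=(.455,.402)):
    hsv=cv2.cvtColor(s["img"],cv2.COLOR_RGB2HSV).astype(int); X=cloud(s); z=X[...,2]
    nr=np.hypot(X[...,0]-c0[0],X[...,1]-c0[1])
    m=(nr<.16)&(z>.006)&(z<.022)&(hsv[...,1]<40)&(hsv[...,2]>140)
    e=plane(s,edge(big(cv2.morphologyEx(m.astype(np.uint8),cv2.MORPH_CLOSE,np.ones((7,7))))),.013); c,R=circ(e)
    k=(np.hypot(X[...,0]-c[0],X[...,1]-c[1])<.04)&(z>.03)&(hsv[...,2]<110); return c,R,np.median(X[k],0),k.sum()
E
python3 - <<'E'
from dump import *; from lid import lid
s=r.get_state(); print(s["tool_pos"],s["contact_force"])
for n in("top","scene"): print(lid(snap(n,n+"10.npz")))
E
```

```text
[ 0.52210206 -0.21907355  0.21614456] [ 0.29883268  0.5607547  -0.70430123]
(array([0.45707618, 0.40241301]), np.float64(0.07653068946795456), array([0.45542475, 0.39850644, 0.04766573]), np.int64(75))
(array([0.45872211, 0.40208398]), np.float64(0.075810298689105), array([0.46339244, 0.40085546, 0.04581143]), np.int64(78))
```

Call:
servo_tool(translation=[[-0.0024, 0.0445, 0], [-0.0024, 0.0445, 0], [-0.0024, 0.0445, 0], [-0.0024, 0.0445, 0], [-0.0024, 0.0445, 0], [-0.0024, 0.0445, 0], [-0.0024, 0.0445, 0], [-0.0024, 0.0445, 0], [-0.0024, 0.0445, 0], [-0.0024, 0.0445, 0]], turn=[[0, 0, 0], [0, 0, 0], [0, 0, 0], [0, 0, 0], [0, 0, 0], [0, 0, 0], [0, 0, 0], [0, 0, 0], [0, 0, 0], [0, 0, 0]], grip=0.65)

```text
clock: 34.28
tool_pos: [0.4719, 0.2257, 0.2099]
eef_rot: [-0.079, 0.997, -0.002, -0.0]
contact_force: [0.9, 0.0, -0.5]
opening: 0.65
finger_force: 0.0
```

Call:
servo_tool(translation=[[-0.0024, 0.0445, 0], [-0.0024, 0.0445, 0], [-0.0024, 0.0445, 0], [-0.0024, 0.0445, 0], [0, 0, 0], [0, 0, 0]], turn=[[0, 0, 0], [0, 0, 0], [0, 0, 0], [0, 0, 0], [0, 0, 0], [0, 0, 0]])

```text
clock: 35.02
tool_pos: [0.4542, 0.4006, 0.2097]
eef_rot: [-0.079, 0.997, -0.003, 0.0]
contact_force: [0.0, 0.1, 0.0]
opening: 0.648
finger_force: 0.0
```

Run:
```python
from dump import *
s=r.get_state(); print(s["tool_pos"],s["q"].round(2))
rows([([.458,.402,.06],tool(99))],step=.05)
from scoop import *
for n in("top","scene"): print(paddle(snap(n,n+"11.npz"),c0=(.53,-.22)))
```

```text
[0.45423659 0.40055969 0.20968268] [-0.76  0.7  -0.07  1.66  0.07  0.79  0.86]
3 T [[-0.0013, 0.0005, 0.0499], [-0.0013, 0.0004, 0.0499], [-0.0014, 0.0004, 0.0499]] 
   U [[-0.002, -0.0, 0.0], [-0.002, -0.0, 0.0], [-0.001, -0.0, 0.001]]
(array([ 0.47659892, -0.21186531]), np.float64(10.83035176059004), array([0.0156468 , 0.04426869]), array([ 0.47655355, -0.21145471,  0.12181633]))
(array([ 0.4831935 , -0.21154873]), np.float64(11.811531317128232), array([0.01517035, 0.05379212]), array([ 0.48369905, -0.21236057,  0.11972469]))
```

The scoop has been knocked about 4 cm toward the robot, so I'll put it back after the lid. Lid grasp now.

Call:
servo_tool(translation=[[-0.004, 0.0013, 0.05], [0, 0, 0.05], [0, 0, 0.045], [0, 0, 0.03], [0, 0, 0.012], [0, 0, 0], [0, 0, 0]], turn=[[-0.005, 0, 0], [0, 0, 0], [0, 0, 0], [0, 0, 0], [0, 0, 0], [0, 0, 0], [0, 0, 0]])

```text
clock: 36.0
tool_pos: [0.4597, 0.405, 0.0258]
eef_rot: [-0.079, 0.997, 0.002, 0.002]
contact_force: [0.9, 0.3, 0.6]
opening: 0.646
finger_force: 0.0
```

Call:
servo_tool(translation=[[0, 0, 0], [0, 0, 0], [0, 0, 0], [0, 0, 0], [0, 0, 0]], turn=[[0, 0, 0], [0, 0, 0], [0, 0, 0], [0, 0, 0], [0, 0, 0]], grip=0, grip_force=30)

```text
clock: 36.62
tool_pos: [0.4589, 0.4043, 0.0248]
eef_rot: [-0.079, 0.997, 0.002, 0.001]
contact_force: [-0.7, -0.7, 4.7]
opening: 0.332
finger_force: 30.0
```

Call:
servo_tool(translation=[[0, 0, -0.045], [0, 0, -0.045], [0, 0, -0.045], [0, 0, -0.045], [0, 0, 0], [0.0058, -0.0464, 0], [0.0058, -0.0464, 0], [0.0058, -0.0464, 0], [0.0058, -0.0464, 0], [0.0058, -0.0464, 0]], turn=[[0, 0, 0], [0, 0, 0], [0, 0, 0], [0, 0, 0], [0, 0, 0], [0, 0, 0], [0, 0, 0], [0, 0, 0], [0, 0, 0], [0, 0, 0]])

```text
clock: 37.88
tool_pos: [0.4652, 0.1685, 0.202]
eef_rot: [-0.079, 0.997, 0.001, -0.0]
contact_force: [0.9, -0.6, -1.6]
opening: 0.33
finger_force: 30.0
```

Call:
servo_tool(translation=[[0.0058, -0.0464, 0], [0.0058, -0.0464, 0], [0.0058, -0.0464, 0], [0.0058, -0.0464, 0], [0.0058, -0.0464, 0], [0.0058, -0.0464, 0], [0.0058, -0.0464, 0], [0.0058, -0.0464, 0], [0.0058, -0.0464, 0], [0.0058, -0.0464, 0]], turn=[[0, 0, 0], [0, 0, 0], [0, 0, 0], [0, 0, 0], [0, 0, 0], [0, 0, 0], [0, 0, 0], [0, 0, 0], [0, 0, 0], [0, 0, 0]])

```text
clock: 39.12
tool_pos: [0.4812, -0.2978, 0.2]
eef_rot: [-0.079, 0.997, 0.003, -0.0]
contact_force: [1.3, 0.1, -2.4]
opening: 0.336
finger_force: 30.0
```

Call:
servo_tool(translation=[[0.0058, -0.0464, 0], [0.0058, -0.0464, 0], [0, 0, 0], [0, 0, 0], [0, 0, 0], [0, 0, 0], [0, 0, 0], [0, 0, 0]], turn=[[0, 0, 0], [0, 0, 0], [0, 0, 0.17], [0, 0, 0.17], [0, 0, 0.17], [0, 0, 0.17], [0, 0, 0], [0, 0, 0]])

```text
clock: 40.12
tool_pos: [0.4849, -0.3901, 0.2005]
eef_rot: [0.256, 0.967, 0.002, -0.001]
contact_force: [-0.0, 0.7, -2.8]
opening: 0.333
finger_force: 30.0
```

Run:
```python
from meas import *
s=r.get_state(); p=s["tool_pos"]; R=Rn.from_quat(s["eef_rot"]).as_matrix(); print(p,R[:,2].round(3),np.degrees(np.arctan2(R[1,1],R[0,1])),s["q"].round(2),s["contact_force"],s["opening"])
g=snap("scene","scene12.npz"); snap("top","top12.npz")
crop(g,130,60,330,210,4,"pics/s12.png")
# planter rim both views, clean pictures
for n in("top10","scene10","scene9"):
    s=dict(np.load(n+".npz")); X=cloud(s); m=(np.hypot(X[...,0]-.485,X[...,1]+.39)<.1)&(X[...,2]>.062)&(X[...,2]<.078)
    e=X[m]; c,Rr=circ(e); print(n,"rim cloud",c,Rr,m.sum(),np.median(e[:,2]))
    e=plane(s,np.argwhere(m)[:,::-1],.07); print(circ(e))
```

```text
[ 0.48494885 -0.39006553  0.20045967] [-0.     0.005 -1.   ] 60.28147173540344 [ 0.63  0.73 -0.04  1.61  0.03  0.8   1.63] [-0.01710854  0.67803632 -2.80069724] 0.33348964744184606
top10 rim cloud [ 0.48093002 -0.39116962] 0.071136737302798 85 0.06896153679215065
(array([ 0.48057497, -0.38983651]), np.float64(0.07039558406451901))
scene10 rim cloud [ 0.48202506 -0.39312   ] 0.07177069912549976 222 0.06657243774625748
(array([ 0.4853734, -0.3907554]), np.float64(0.07121432666114151))
scene9 rim cloud [ 0.48176031 -0.3929776 ] 0.07206545220704987 220 0.06683142081026297
(array([ 0.48534869, -0.39074913]), np.float64(0.07157686572309148))
```

View pics/s12.png

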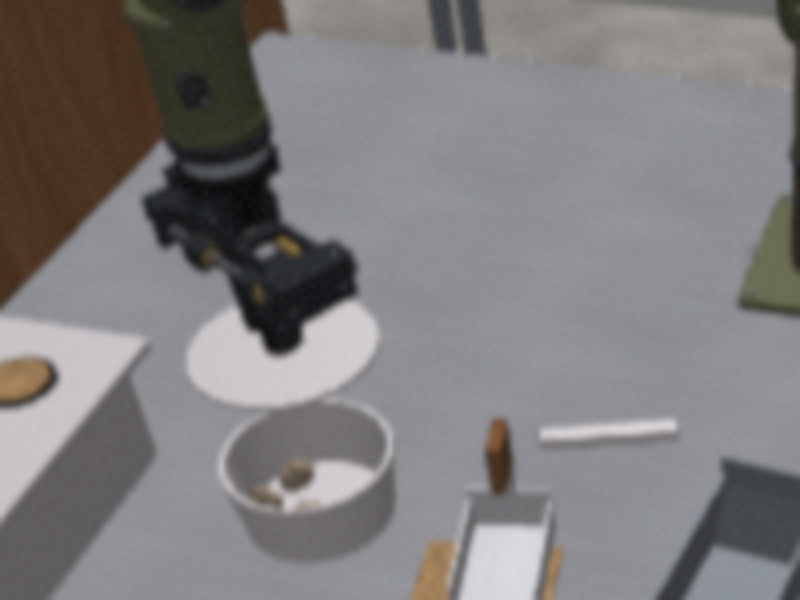

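The lid hangs level over the planter, with the disc at about (283,350) above the rim at (307,455). I'll lower it.

Call:
servo_tool(translation=[[0.0017, -0.0022, 0.03], [0, 0, 0.03], [0, 0, 0.025], [0, 0, 0.015], [0, 0, 0.008], [0, 0, 0.004], [0, 0, 0.002], [0, 0, 0], [0, 0, 0]], turn=[[0, 0, 0], [0, 0, 0], [0, 0, 0], [0, 0, 0], [0, 0, 0], [0, 0, 0], [0, 0, 0], [0, 0, 0], [0, 0, 0]])

```text
clock: 41.35
tool_pos: [0.4833, -0.3914, 0.0881]
eef_rot: [0.258, 0.966, 0.002, 0.001]
contact_force: [0.6, 1.0, -2.3]
opening: 0.335
finger_force: 30.0
```

Call:
servo_tool(translation=[[0, 0, 0.0015], [0, 0, 0.0015], [0, 0, 0], [0, 0, 0]], turn=[[0, 0, 0], [0, 0, 0], [0, 0, 0], [0, 0, 0]])

```text
clock: 41.85
tool_pos: [0.4834, -0.3914, 0.0872]
eef_rot: [0.258, 0.966, 0.002, 0.001]
contact_force: [-3.8, 3.6, 15.5]
opening: 0.331
finger_force: 30.0
```

Call:
servo_tool(translation=[[0, 0, 0], [0, 0, 0], [0, 0, 0], [0, 0, 0], [0, 0, 0], [0, 0, -0.03], [0, 0, -0.05], [0, 0, -0.05], [0, 0, 0]], turn=[[0, 0, 0], [0, 0, 0], [0, 0, 0], [0, 0, 0], [0, 0, 0], [0, 0, 0], [0, 0, 0], [0, 0, 0], [0, 0, 0]], grip=0.6)

```text
clock: 42.98
tool_pos: [0.485, -0.3934, 0.2188]
eef_rot: [0.258, 0.966, 0.0, 0.004]
contact_force: [-0.2, -0.2, -0.3]
opening: 0.601
finger_force: 0.0
```

Call:
servo_tool(translation=[[0.05, 0, 0], [0.05, 0, 0], [0.05, 0.02, 0], [0.03, 0.04, 0], [0, 0.04, 0], [0, 0, 0]], turn=[[0, 0, 0], [0, 0, 0], [0, 0, 0], [0, 0, 0], [0, 0, 0], [0, 0, 0]])

```text
clock: 43.72
tool_pos: [0.3776, -0.2122, 0.2145]
eef_rot: [0.255, 0.967, 0.003, -0.0]
contact_force: [-0.4, -0.6, 0.3]
opening: 0.595
finger_force: 0.0
```

Run:
```python
from scoop import *; from plan import *
st=r.get_state(); print(st["tool_pos"],st["q"].round(2))
for n in("top","scene"):
    s=snap(n,n+"13.npz"); print(n,paddle(s,c0=(.5,-.21)))
    X=cloud(s); hsv=cv2.cvtColor(s["img"],cv2.COLOR_RGB2HSV).astype(int)
    m=(np.hypot(X[...,0]-.483,X[...,1]+.391)<.1)&(X[...,2]>.06)&(hsv[...,2]>140)
    e=plane(s,edge(big(cv2.morphologyEx(m.astype(np.uint8),cv2.MORPH_CLOSE,np.ones((7,7))))),.075); print("lid",circ(e))
    P=X[big(m)]; f=np.linalg.lstsq(np.c_[P[:,:2]-[.483,-.391],np.ones(len(P))],P[:,2],rcond=None)[0]; print(" plane tilt,height",f)
```

```text
[ 0.3775521  -0.21223549  0.21449374] [ 0.43  0.49 -0.03  2.15  0.02  0.5   1.44]
top (array([ 0.47993371, -0.21209237]), np.float64(14.046655846685361), array([0.01477389, 0.03932799]), array([ 0.4800757 , -0.21207652,  0.12186608]))
lid (array([ 0.50595635, -0.39036295]), np.float64(0.05325547580449681))
 plane tilt,height [0.00110836 0.00115785 0.07493783]
scene (array([ 0.48231388, -0.21176964]), np.float64(11.766734458139943), array([0.01483465, 0.05255853]), array([ 0.48238303, -0.21225774,  0.12075652]))
lid (array([ 0.48184739, -0.3879878 ]), np.float64(0.07461718139078634))
 plane tilt,height [0.0016236  0.00218395 0.07381399]
```

The lid is seated flat: top at 74–75 mm, tilt about 0.002, centred within about 3 mm. Now I put the scoop back in the middle of its mat.

Run:
```python
from plan import *
rows([([.4805,-.212,.2],tool(101.5)),([.4805,-.212,.084],tool(101.5))],step=.04)
```

```text
5 T [[-0.0178, 0.0109, 0.0029], [-0.0192, 0.0083, 0.0029], [-0.0201, 0.0054, 0.0029], [-0.0207, 0.0025, 0.0029], [-0.0209, -0.0005, 0.0029]] 
   U [[0.001, -0.0, -0.144], [0.001, -0.0, -0.144], [0.001, -0.0, -0.145], [0.0, -0.0, -0.144], [0.001, -0.0, -0.145]]
3 T [[-0.0, 0.0, 0.0387], [-0.0, 0.0, 0.0387], [-0.0001, 0.0, 0.0386]] 
   U [[-0.0, -0.0, 0.0]]
```

Call:
servo_tool(translation=[[-0.0178, 0.011, 0.003], [-0.0192, 0.008, 0.003], [-0.02, 0.0054, 0.003], [-0.0207, 0.0025, 0.003], [-0.021, -0.0005, 0.003], [0, 0, 0], [0, 0, 0]], turn=[[0, 0, -0.144], [0, 0, -0.144], [0, 0, -0.145], [0, 0, -0.144], [0, 0, -0.145], [0, 0, 0], [0, 0, 0]])

```text
clock: 44.7
tool_pos: [0.4792, -0.2132, 0.1998]
eef_rot: [-0.098, 0.995, 0.002, -0.0]
contact_force: [-0.8, -0.0, 0.1]
opening: 0.599
finger_force: 0.0
```

Run:
```python
from plan import *
rows([([.4805,-.212,.083],tool(101.5))],step=.04)
```

```text
3 T [[-0.0005, 0.0002, 0.0389], [-0.0005, 0.0002, 0.039], [-0.0005, 0.0003, 0.0389]] 
   U [[0.001, 0.0, -0.002], [0.001, 0.0, -0.001], [0.001, 0.0, -0.002]]
```

Call:
servo_tool(translation=[[-0.0015, 0.0007, 0.04], [0, 0, 0.04], [0, 0, 0.036], [0, 0, 0], [0, 0, 0]], turn=[[0.002, 0, -0.005], [0, 0, 0], [0, 0, 0], [0, 0, 0], [0, 0, 0]])

```text
clock: 45.32
tool_pos: [0.4824, -0.2115, 0.0854]
eef_rot: [-0.102, 0.995, 0.0, 0.001]
contact_force: [-0.0, -0.9, 0.1]
opening: 0.603
finger_force: 0.0
```

Call:
servo_tool(translation=[[0, 0, 0], [0, 0, 0], [0, 0, 0], [0, 0, 0], [0, 0, 0], [0, 0, -0.01], [0, 0, -0.01], [0, 0, 0]], turn=[[0, 0, 0], [0, 0, 0], [0, 0, 0], [0, 0, 0], [0, 0, 0], [0, 0, 0], [0, 0, 0], [0, 0, 0]], grip=0, grip_force=40)

```text
clock: 46.32
tool_pos: [0.483, -0.2113, 0.1054]
eef_rot: [-0.102, 0.995, 0.0, 0.002]
contact_force: [-0.8, 0.4, -2.0]
opening: 0.156
finger_force: 39.8
```

Call:
servo_tool(translation=[[-0.0197, -0.0086, 0], [-0.0197, -0.0086, 0], [0, 0, 0], [0, 0, 0.008], [0, 0, 0.006], [0, 0, 0.003], [0, 0, 0.001], [0, 0, 0], [0, 0, 0]], turn=[[0, 0, 0], [0, 0, 0], [0, 0, 0], [0, 0, 0], [0, 0, 0], [0, 0, 0], [0, 0, 0], [0, 0, 0], [0, 0, 0]])

```text
clock: 47.45
tool_pos: [0.5246, -0.2198, 0.0865]
eef_rot: [-0.102, 0.995, 0.001, 0.001]
contact_force: [0.1, 0.2, -1.3]
opening: 0.153
finger_force: 39.8
```

Call:
servo_tool(translation=[[0, 0, 0.0015], [0, 0, 0.0005], [0, 0, 0]], turn=[[0, 0, 0], [0, 0, 0], [0, 0, 0]])

```text
clock: 47.82
tool_pos: [0.5245, -0.2198, 0.0843]
eef_rot: [-0.102, 0.995, 0.001, 0.001]
contact_force: [-0.4, 0.2, -1.0]
opening: 0.158
finger_force: 39.8
```

Call:
servo_tool(translation=[[0, 0, 0], [0, 0, 0], [0, 0, 0], [0, 0, 0], [0, 0, -0.03], [0, 0, -0.05], [0, 0, -0.04], [0, 0, 0]], turn=[[0, 0, 0], [0, 0, 0], [0, 0, 0], [0, 0, 0], [0, 0, 0], [0, 0, 0], [0, 0, 0], [0, 0, 0]], grip=0.55)

```text
clock: 48.82
tool_pos: [0.5263, -0.2206, 0.2075]
eef_rot: [-0.102, 0.995, -0.001, 0.004]
contact_force: [-0.4, -0.4, 0.3]
opening: 0.547
finger_force: 0.0
```

Run:
```python
from plan import *
s=r.get_state(); R=Rn.from_quat(s["eef_rot"]); p=np.array([.551,.194,.19]); print(s["tool_pos"])
rows([(p,R),(p,tool(50.7))],step=.045,ang=.15)
```

```text
[ 0.52627393 -0.22060981  0.20745192]
10 T [[-0.0108, 0.0401, 0.0017], [-0.0109, 0.0401, 0.0017], [-0.0108, 0.0401, 0.0018], [-0.0109, 0.0401, 0.0017], [-0.0108, 0.0401, 0.0018], [-0.0109, 0.0401, 0.0017], [-0.0108, 0.0401, 0.0018], [-0.0109, 0.0401, 0.0017], [-0.0108, 0.0401, 0.0018], [-0.0109, 0.04, 0.0017]] 
   U [[0.0, 0.0, 0.0]]
6 T [[0.0, 0.0, 0.0]] 
   U [[0.0, 0.001, 0.148], [0.0, 0.002, 0.149], [0.0, 0.001, 0.148], [0.001, 0.001, 0.149], [0.0, 0.002, 0.148], [0.001, 0.001, 0.149]]
```

Call:
servo_tool(translation=[[-0.0108, 0.04, 0.0017], [-0.0108, 0.04, 0.0017], [-0.0108, 0.04, 0.0017], [-0.0108, 0.04, 0.0017], [-0.0108, 0.04, 0.0017], [-0.0108, 0.04, 0.0017], [-0.0108, 0.04, 0.0017], [-0.0108, 0.04, 0.0017], [-0.0108, 0.04, 0.0017], [-0.0108, 0.04, 0.0017]], turn=[[0, 0, 0], [0, 0, 0], [0, 0, 0], [0, 0, 0], [0, 0, 0], [0, 0, 0], [0, 0, 0], [0, 0, 0], [0, 0, 0], [0, 0, 0]])

```text
clock: 50.08
tool_pos: [0.5477, 0.1946, 0.1867]
eef_rot: [-0.102, 0.995, 0.0, 0.0]
contact_force: [0.6, 0.2, 0.1]
opening: 0.547
finger_force: 0.0
```

Call:
servo_tool(translation=[[0, 0, 0], [0, 0, 0], [0, 0, 0], [0, 0, 0], [0, 0, 0], [0, 0, 0], [0, 0, 0], [0, 0, 0]], turn=[[0, 0.001, 0.1485], [0, 0.001, 0.1485], [0, 0.001, 0.1485], [0, 0.001, 0.1485], [0, 0.001, 0.1485], [0, 0.001, 0.1485], [0, 0, 0], [0, 0, 0]])

```text
clock: 51.08
tool_pos: [0.5481, 0.1935, 0.1874]
eef_rot: [0.335, 0.942, 0.0, -0.003]
contact_force: [-0.6, -0.7, 1.0]
opening: 0.549
finger_force: 0.0
```

Run:
```python
from plan import *
print(r.get_state()["q"].round(2),r.get_state()["tool_pos"])
rows([([.551,.193,.094],tool(50.7))],step=.035)
from meas import *; from scoop import paddle
for n in("top","scene"):
    s=snap(n,n+"14.npz"); print(n,paddle(s,c0=(.53,-.22)))
    X=cloud(s); hsv=cv2.cvtColor(s["img"],cv2.COLOR_RGB2HSV).astype(int)
    m=(np.hypot(X[...,0]-.483,X[...,1]+.391)<.1)&(X[...,2]>.06)&(hsv[...,2]>140)
    e=plane(s,edge(big(cv2.morphologyEx(m.astype(np.uint8),cv2.MORPH_CLOSE,np.ones((7,7))))),.075); print("lid",circ(e))
    m=big((np.hypot(X[...,0]-.57,X[...,1]+.21)<.09)&(X[...,2]<.011)&(hsv[...,2]>140)&(hsv[...,1]<40)); P=X[m]
    print(" scoop floor",cv2.minAreaRect(plane(s,edge(m),.005)[:,:2].astype(np.float32)),np.linalg.lstsq(np.c_[P[:,:2]-[.56,-.21],np.ones(len(P))],P[:,2],rcond=None)[0])
```

```text
[-0.48  0.7   0.1   1.76 -0.11  0.69  0.57] [0.54806634 0.19354622 0.18738701]
3 T [[-0.001, 0.0005, 0.0311], [-0.001, 0.0005, 0.0311], [-0.0009, 0.0005, 0.0312]] 
   U [[-0.0, -0.002, 0.001], [-0.001, -0.002, 0.001], [-0.0, -0.001, 0.001]]
top (array([ 0.51825357, -0.21903068]), np.float64(11.143905970749026), array([0.01572611, 0.04482767]), array([ 0.51840867, -0.21877911,  0.12178873]))
lid (array([ 0.48095593, -0.3868883 ]), np.float64(0.07572447950372424))
 scoop floor ((0.5629931688308716, -0.21559859812259674), (0.09968768805265427, 0.0633755549788475), 11.320509910583496) [ 0.00077533 -0.00210451  0.00456115]
scene (array([ 0.52297716, -0.21845427]), np.float64(15.696237249575171), array([0.01572517, 0.05096531]), array([ 0.52441837, -0.21888795,  0.12031361]))
lid (array([ 0.48200918, -0.38770119]), np.float64(0.07482526659020505))
 scoop floor ((0.5554873943328857, -0.21518740057945251), (0.1108691468834877, 0.07024170458316803), 12.976251602172852) [-0.00095545  0.00432038  0.0036081 ]
```

The scoop and lid are both in place. Grip the wheel and turn it to the run mark.

Call:
servo_tool(translation=[[-0.003, 0.0013, 0.035], [0, 0, 0.035], [0, 0, 0.022], [0, 0, 0], [0, 0, 0]], turn=[[0, -0.005, 0.003], [0, 0, 0], [0, 0, 0], [0, 0, 0], [0, 0, 0]])

```text
clock: 51.8
tool_pos: [0.5522, 0.1929, 0.0968]
eef_rot: [0.338, 0.941, 0.0, 0.001]
contact_force: [0.4, -0.3, -0.8]
opening: 0.553
finger_force: 0.0
```

Call:
servo_tool(translation=[[0, 0, 0], [0, 0, 0], [0, 0, 0], [0, 0, 0], [0, 0, 0], [0, 0, 0]], turn=[[0, 0, 0], [0, 0, 0], [0, 0, 0], [0, 0, 0], [0, 0, 0], [0, 0, 0]], grip=0, grip_force=25)

```text
clock: 52.55
tool_pos: [0.5504, 0.1914, 0.0961]
eef_rot: [0.338, 0.941, -0.001, -0.001]
contact_force: [-3.9, -4.1, 5.3]
opening: 0.153
finger_force: 25.0
```

Call:
servo_tool(translation=[[0, 0, 0], [0, 0, 0], [0, 0, 0], [0, 0, 0], [0, 0, 0], [0, 0, 0], [0, 0, 0], [0, 0, 0], [0, 0, 0], [0, 0, 0]], turn=[[0, 0, -0.15], [0, 0, -0.15], [0, 0, -0.15], [0, 0, -0.15], [0, 0, -0.15], [0, 0, -0.15], [0, 0, -0.15], [0, 0, -0.15], [0, 0, 0], [0, 0, 0]])

```text
clock: 53.8
tool_pos: [0.5506, 0.1937, 0.0962]
eef_rot: [-0.252, 0.968, 0.0, -0.0]
contact_force: [-4.4, 1.5, 5.1]
opening: 0.154
finger_force: 25.0
```

Run:
```python
from plan import *
s=r.get_state(); y=Rn.from_quat(s["eef_rot"]).as_matrix()[:,1]; print(s["q"].round(2),s["tool_pos"],np.degrees(np.arctan2(y[1],y[0])),s["opening"],s["contact_force"])
```

```text
[-0.29  0.84 -0.23  1.8   0.33  0.54  1.36] [0.55063333 0.19372613 0.0961516 ] 119.21206352734218 0.153769102250009 [-4.44740185  1.51009225  5.13277561]
```

Call:
servo_tool(translation=[[0, 0, 0], [0, 0, 0], [0, 0, 0], [0, 0, -0.03], [0, 0, -0.05], [0, 0, -0.05], [0.05, 0, 0], [0.05, 0, 0], [0.05, 0, 0], [0.05, 0, 0]], turn=[[0, 0, 0], [0, 0, 0], [0, 0, 0], [0, 0, 0], [0, 0, 0], [0, 0, 0], [0, 0, 0], [0, 0, 0], [0, 0, 0], [0, 0, 0]], grip=0.5)

```text
clock: 55.05
tool_pos: [0.376, 0.0942, 0.2262]
eef_rot: [-0.252, 0.968, -0.0, 0.001]
contact_force: [0.6, -0.4, -0.2]
opening: 0.502
finger_force: 0.0
```

Call:
servo_tool(translation=[[0, 0, 0], [0, 0, 0], [0, 0, 0]], turn=[[0, 0, 0], [0, 0, 0], [0, 0, 0]])

```text
clock: 55.42
tool_pos: [0.3786, 0.096, 0.2261]
eef_rot: [-0.253, 0.967, 0.0, 0.001]
contact_force: [1.1, -0.5, 0.6]
opening: 0.496
finger_force: 0.0
```

Run:
```python
from meas import *; from scoop import paddle
print(r.get_state()["tool_pos"]); S={}
for n in("top","scene"):
    s=S[n]=snap(n,n+"15.npz"); print(n,paddle(s,c0=(.53,-.22)))
    X=cloud(s); c=np.array([.5512,.1937]); m=(np.hypot(X[...,0]-c[0],X[...,1]-c[1])<.05)&(X[...,2]>.1)&(X[...,2]<.125)
    e=plane(s,np.argwhere(m)[:,::-1],.116)[:,:2]; w,V=np.linalg.eigh(np.cov(e.T)); print(e.mean(0),np.degrees(np.arctan2(V[1,1],V[0,1])))
g=S["scene"]["img"]
a=cv2.resize(g[190:255,335:410],(462,400),interpolation=cv2.INTER_CUBIC)
b=cv2.resize(g[150:250,175:285],(440,400),interpolation=cv2.INTER_CUBIC)[:, :336]
cv2.imwrite("pics/s15.png",np.hstack([a,b])[:,:,::-1])
```

```text
[0.37861162 0.09596523 0.22608905]
top (array([ 0.51813107, -0.2189021 ]), np.float64(11.902028725070032), array([0.01604824, 0.04504677]), array([ 0.51837842, -0.2184452 ,  0.12183147]))
[0.55372617 0.1958864 ] -150.99342771879748
scene (array([ 0.52411101, -0.21836526]), np.float64(13.317475334764179), array([0.01576922, 0.053661  ]), array([ 0.52327238, -0.21896524,  0.11975202]))
[0.55852079 0.19334297] -153.56653892567843
```

View pics/s15.png

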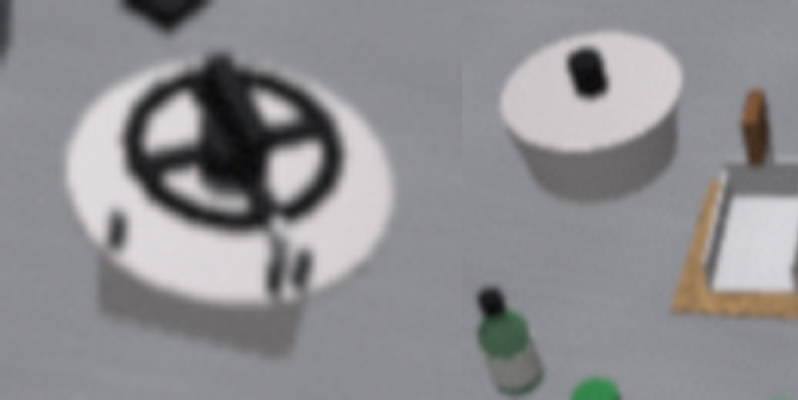

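The pointer (left half, about (280,245)) stands at the pair of studs at (277,272) and (303,268). The bar reads 29° against a pair middle of about 29–30°. The lid is flat and centred, and the scoop lies on its mat. Handing in.

```bash
python3 -c "
from plant import r
print(r.finish_job())"
```

```text
the job is handed in; nothing more can be done
None
```

I handed the job in at about 56 s and got no verdict back. By my measurements the valve was shut first, all four pebbles are in the planter under a flat lid, the pointer is at the run mark, and the scoop lies flat on its mat, re-centred after a knock moved it.

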